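# Load the UV curing stage with a plate pile

### The arm

A 6-joint arm with a two-finger parallel gripper is mounted at the origin on the work surface. World frame = base frame: x ahead of the robot, y to its left, z up, the work surface at z = 0. Lengths are in m, angles in rad, forces in N, time in s.
With the tool pointing down it reaches from about 0.225 to 0.875 m from the base axis. Payload 3.4 kg.
Tool frame: the origin (TCP) lies on the mounting face of the last link; the fingertips stand 173 mm ahead of it and the grasp point (between the pads) lies 155 mm ahead of it; z points along the fingers, y is the line along which they close (so a half turn about z gives the same grasp; the last joint's range is limited). The gripper opens to 85 mm and grips with 20 to 120 N. Pads are 22 mm wide; open, the fingers measure 114 mm over their backs; the gripper's body (76 mm by 85 mm) begins 54 mm behind the grasp point. The pads swing forward as they close: fully open they stand 13 mm farther back than shut.
Start: joints at [-1.346, 0.276, 1.505, -0, 1.361, -0.121], TCP at [0.195, -0.541, 0.405] pointing down, gripper open.
Joint ranges: [-2.89, 2.89], [-0.75, 2.08], [0.22, 2.7], [-1.18, 4.32], [0.11, 2.71], [-2.7, 2.7]. Speed limits (rad/s): [2.57, 2.57, 3.14, 3.14, 3.14, 3.14].

### API

Orientations are given as a unit quaternion [w, x, y, z].
In Python, from rig import manip gives the robot as it stands.
- The arm moves only by the tool carry_out, never from a script. Its arguments are lists of equal length, an entry for each row: "linear": the shift along the world's x, y, z each as a share of 500 mm, from -1 to 1, a list of three; "angular": the turn, a rotation vector about the world's x, y, z each as a share of 0.08 rad, from -1 to 1, a list of three; "hand": the opening, from 0 (shut) to 1 (fully open). In form: {"linear": [[x, y, z], ...], "angular": [[rx, ry, rz], ...], "hand": [hand, ...]}. A call has 1 to 8 rows; each row shifts and turns the commanded pose from where the row before left it; what a row does not reach is not made up. A row lasts 1/12 s, in which the tool goes at most 41.7 mm and 7.16 degrees, less where a joint would pass 70% of its speed; a pose out of reach is approached as far as the arm can. A call with a number of a shift or a turn outside -1 to 1 is refused whole. A call with a gripper value outside its range is refused whole. The fingers move at their own pace and stop on an object; "force" is the grip in N (left out, the last holds). Time passes only in rows, so rows that do not move let the fingers close. It gives the time, the measured TCP pose, the force, the opening and the grip force at its end, in the units of the state.
- manip.get_state(): the state, without advancing time (a new reading comes with each control period).
- manip.get_image(name): name is "scene" or "side" or "wrist"; returns the picture (420x560x3 uint8, red, green, blue); there is no depth.
- manip.camera_params(name): a dict with "fx", "fy", "cx", "cy" (pixels), "k1" (the pictures are not rectified: a ray, as slopes to the right and down, at radius r is drawn at 1 + k1 r^2 times it, then the intrinsics apply), "view" (4x4, takes a point from world to camera coordinates); the wrist camera has in their place "hand_eye" (4x4, takes a point from camera to tool coordinates, whose origin is the TCP and whose axes are the flange's). Camera axes: x right, y down, z forward; pixel columns grow to the right and rows downward; lengths in m; the calibration is good to about 2 mm. A picture is of the moment at which its call begins: read the wrist's pose just before it. camera_params takes no time and is no camera call.
- manip.sign_off(): hands the job in; it is judged then, once.
The state is a dict: "clock": time; "qpos": joint angles; "qd": joint speeds; "effort": joint torques, N m; "position": TCP position; "ee_rot": TCP orientation; "contact_force": force on the tool from outside, world axes, zero at the start; "moment": the same for the moment, N m; "width": finger opening in m; "gripper_force": force on a finger pad.
Only numpy, scipy, OpenCV 4.12 (cv2) and the standard library are available. Lean on these libraries where they do the work, as an engineer would, in place of code of your own. Each camera call takes 0.05 s, during which the arm holds its last target. There are 200 camera calls.

### The job

Wind the curing stage's carriage with its handwheel fully home to the loading end, then stack all the blue plates flat and squarely on the carriage's white seat, edges flush with it, and when they are all stacked lay the brass weight flat on the middle of the top plate, lengthwise along it. Then wind the carriage to the cure position, where its red marks meet the red lines by the lamp, with the pile still square and the weight on it, and only then press the green start button fully down. Leave the other things on the table where they are.

Things in the scene. Friction and masses are not known exactly. Their poses are not given: they have to be found in the camera images.
- plate0: blue anodised aluminium plate, 84 (x) by 64 (y) by 10 mm thick, about 0.14 kg, with a bright disc in the middle of its top; there are three to five alike, lying flat on the table (None if absent). Origin: centre of its underside, z up out of its top
- plate1: blue anodised aluminium plate, 84 (x) by 64 (y) by 10 mm thick, about 0.14 kg, with a bright disc in the middle of its top; there are three to five alike, lying flat on the table (None if absent). Origin: centre of its underside, z up out of its top
- plate2: blue anodised aluminium plate, 84 (x) by 64 (y) by 10 mm thick, about 0.14 kg, with a bright disc in the middle of its top; there are three to five alike, lying flat on the table (None if absent). Origin: centre of its underside, z up out of its top
- plate3: blue anodised aluminium plate, 84 (x) by 64 (y) by 10 mm thick, about 0.14 kg, with a bright disc in the middle of its top; there are three to five alike, lying flat on the table (None if absent). Origin: centre of its underside, z up out of its top
- plate4: blue anodised aluminium plate, 84 (x) by 64 (y) by 10 mm thick, about 0.14 kg, with a bright disc in the middle of its top; there are three to five alike, lying flat on the table (None if absent). Origin: centre of its underside, z up out of its top
- weight: plain brass hold-down block, 66 (x) by 46 (y) by 20 mm tall, about 0.5 kg, lying on its broad face. Origin: centre of its underside, z up
- pad (a point): centre of the white seat painted on the carriage, where the pile goes. The seat is 84 (x) by 64 (y) mm, the plates' own size, flush with the flat dark grey deck of the carriage (140 (x) by 130 (y) mm); the deck is 36 mm above the table. Axes: x across the rail, away from the handwheel; y along the rail, towards the lamp end; z up. Moves with the carriage
- cure_point (a point): fixed point on the black stage base: where pad stands when the carriage is at the cure position, i.e. when the red marks on the carriage's edges meet the red lines on the base, in line with the two slanting lamp heads. The lamp heads stay more than 70 mm beyond the rail's centre line in +x of this point, 110 to 175 mm high, so that the place is open from above
- load_point (a point): fixed point on the stage base: where pad stands when the carriage is fully home at its loading end, away from the lamp (red marks at the white line)
- carriage (a joint): travel of the carriage along its rail, m: 0 fully home at the loading end (a stop), 0.100 at the cure position, 0.125 at the far stop. Geared to the handwheel: 9.5 mm per rad, about 60 mm per turn; it stays where it is left
- handwheel (a joint): angle of the handwheel, rad, 0 (loading end) to 13.16 (far stop); grows as it turns clockwise seen from above, which drives the carriage towards the lamp; 10.53 is the cure position. Level steel wheel of 96 mm diameter in front of the rail on a vertical axis, its top 51 mm above the table; light to turn (0.05 N m)
- wheel_hub (a point): point on the handwheel's axis, 74 mm above the table, level with crank_grip
- crank_grip (a point): middle of the red upright crank knob on the handwheel's rim: a cylinder of 18 mm diameter and 42 mm height that spins freely on its own pin, 42 mm from the wheel's axis; the point is 74 mm above the table, the knob's top 95 mm
- start (a joint): lamp's start button: travel in m, 0 up, 0.006 fully down (4 N, springs back)
- start_top (a point): centre of the top of the green start button (30 mm wide) on the low yellow box on the table; it is pressed straight down
- driver: bystander, not to be disturbed: screwdriver. Origin: its underside's centre
- tape: bystander, not to be disturbed: yellow tape roll, 70 mm across, 19 mm high. Origin: its underside's centre
- jar: bystander, not to be disturbed: amber jar, 44 mm across, 60 mm high. Origin: its underside's centre
- lens_tube: bystander, not to be disturbed: black lens tube, 36 mm across, 45 mm high. Origin: its underside's centre
- wipes: bystander, not to be disturbed: blue wipes box 120 x 75 x 60 mm. Origin: its underside's centre
- bracket: bystander, not to be disturbed: aluminium angle bracket 80 x 50 x 50 mm. Origin: its underside's centre
- allen_box: bystander, not to be disturbed: orange key box 55 x 35 x 18 mm. Origin: its underside's centre
Not all that is in view belongs to the job. What is shaped like the plate3 but orange or pink is not meant.

How it is judged:
By the outcome, as a careful person would: the job done as asked, in the order asked, and still so for the second after the job is handed in, with the robot touching nothing.
Of plate0, plate1, plate2, plate3, plate4 only 3 to 5 are there at a start; the rules pass over those that are not, and their reading is None.
At some moment in a run one of plate0, plate1, plate2, plate3, plate4 may be knocked a few centimetres aside while the robot is not near it.
Once in a run the grip may slacken for a moment while it holds something.
It also fails if it takes over 210 s, if anything falls off the work surface, if the arm or the gripper's body presses on something with over 40 N, if the wrist force passes 120 N, or if a joint passes its speed limit or range.

## Working session

There is one attempt and no reset: what is moved stays moved. The work goes in short steps, Python scripts to look and compute and a tool call to move; the robot and the scene stay as the last step left them, time stands still between calls to the robot, and variables do not carry over. Pictures are saved under pics/ and viewed, at most 14 in all, crops included, and the job is handed in when it is done.

Besides the shell and the picture viewer there is one more tool, called after "Emit:" in YAML: its name, and indented under it one key for each argument. carry_out: Moves the arm, as the interface text tells. Its arguments: {"type":"object","properties":{"linear":{"type":"array"},"angular":{"type":"array"},"hand":{"type":"array"},"force":{"type":"number"}},"required":["linear","angular","hand"]}

```bash
mkdir -p pics; ls; cat > h.py <<'E'
import numpy as np, cv2, sys
from rig import manip
from scipy.spatial.transform import Rotation as R
def save(name,fn,crop=None,scale=1):
    s=manip.get_state(); im=manip.get_image(name)
    np.save(f'pics/{fn}.npy',im); 
    o=im if crop is None else im[crop[1]:crop[3],crop[0]:crop[2]]
    cv2.imwrite(f'pics/{fn}.png',cv2.cvtColor(cv2.resize(o,None,fx=scale,fy=scale,interpolation=cv2.INTER_CUBIC),cv2.COLOR_RGB2BGR))
    return s,im
def cam(name,s=None):
    p=manip.camera_params(name)
    if 'view' in p: T=np.linalg.inv(np.array(p['view']))
    else:
        s=s or manip.get_state(); W=np.eye(4); q=s['ee_rot']
        W[:3,:3]=R.from_quat([q[1],q[2],q[3],q[0]]).as_matrix(); W[:3,3]=s['position']
        T=W@np.array(p['hand_eye'])
    return p,T
def ray(c,uv):
    p,T=c; d=np.array([(uv[0]-p['cx'])/p['fx'],(uv[1]-p['cy'])/p['fy']]); x=d.copy()
    for _ in range(20): x=d/(1+p['k1']*(x@x))
    v=T[:3,:3]@np.array([x[0],x[1],1]); return T[:3,3],v/np.linalg.norm(v)
def onz(c,uv,z):
    o,v=ray(c,uv); return o+v*(z-o[2])/v[2]
def tri(rays):
    A=np.zeros((3,3));b=np.zeros(3)
    for o,v in rays:
        P=np.eye(3)-np.outer(v,v);A+=P;b+=P@o
    x=np.linalg.solve(A,b); return x,[np.linalg.norm((np.eye(3)-np.outer(v,v))@(x-o)) for o,v in rays]
def proj(c,X):
    p,T=c; x=np.linalg.inv(T)@np.append(X,1); a=x[:2]/x[2]; a=a*(1+p['k1']*(a@a))
    return np.array([a[0]*p['fx']+p['cx'],a[1]*p['fy']+p['cy']])
E
python3 - <<'E'
from h import *
for n in('scene','side','wrist'):
    s,im=save(n,n+'0'); p,T=cam(n,s); print(n,{k:v for k,v in p.items() if k not in('view','hand_eye')}); print(T.round(3))
a=[cv2.imread(f'pics/{n}0.png') for n in('scene','side')]
cv2.imwrite('pics/c1.png',cv2.resize(a[0],(800,600)));cv2.imwrite('pics/c2.png',cv2.resize(a[1],(800,600)))
print(manip.get_state())
E
```

```text
pics
scene {'fx': 448.10200837161307, 'fy': 448.10200837161307, 'cx': 289.27746752331706, 'cy': 204.95248985652617, 'k1': 0.004183537928335995}
[[ 0.683  0.522 -0.511  1.088]
 [ 0.73  -0.505  0.46  -0.542]
 [-0.018 -0.687 -0.726  0.868]
 [ 0.     0.     0.     1.   ]]
side {'fx': 520.5511676367481, 'fy': 520.5511676367481, 'cx': 285.4726161497583, 'cy': 213.72619581271553, 'k1': -0.04008575467521921}
[[ 0.917 -0.308  0.252  0.064]
 [-0.398 -0.697  0.596 -1.005]
 [-0.008 -0.648 -0.762  1.334]
 [ 0.     0.     0.     1.   ]]
wrist {'fx': 371.6827705319464, 'fy': 371.6827705319464, 'cx': 279.42421591048526, 'cy': 205.35768742194503, 'k1': -0.02088050154352481}
[[ 0.339 -0.891 -0.303  0.273]
 [-0.941 -0.322 -0.106 -0.513]
 [-0.003  0.321 -0.947  0.373]
 [ 0.     0.     0.     1.   ]]
{'clock': 0.15, 'qpos': array([-1.34599309e+00,  2.76488757e-01,  1.50584510e+00,  3.65952835e-05,
        1.36072609e+00, -1.20989034e-01]), 'qd': array([ 0.00121371, -0.00072802, -0.00246622,  0.00205572, -0.00015764,
       -0.00021014]), 'effort': array([ 1.78867489e-03, -4.17145228e+01, -2.46033347e+01, -7.11201551e-05,
        7.62892276e-03,  5.49860701e-06]), 'position': array([ 0.1948658 , -0.54081593,  0.40401489]), 'ee_rot': array([-7.33586049e-04,  9.85091053e-01,  1.72032204e-01, -2.01958422e-05]), 'contact_force': array([-0.13522692, -0.07990749, -0.05246438]), 'moment': array([-0.02924937, -0.01065522,  0.00075853]), 'gripper_force': 0.0, 'width': 0.08557210419248071}
```

View pics/c1.png

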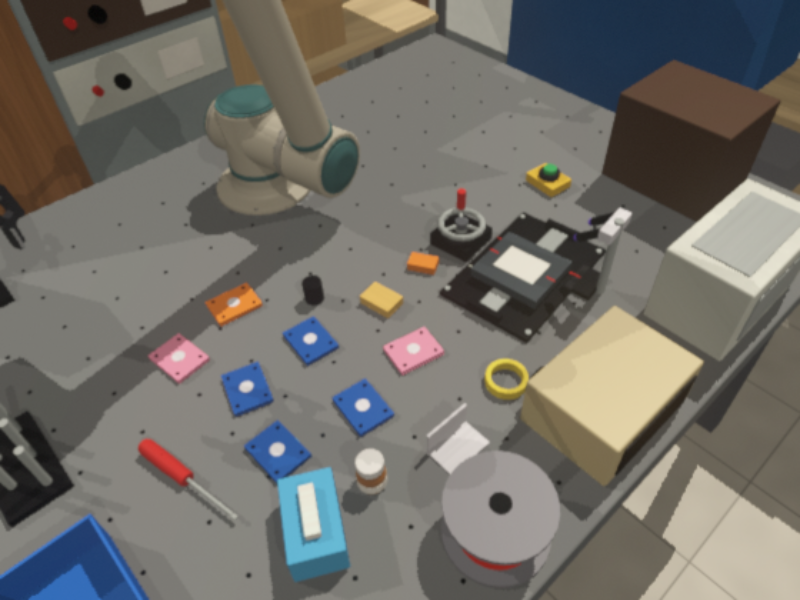

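View pics/c2.png

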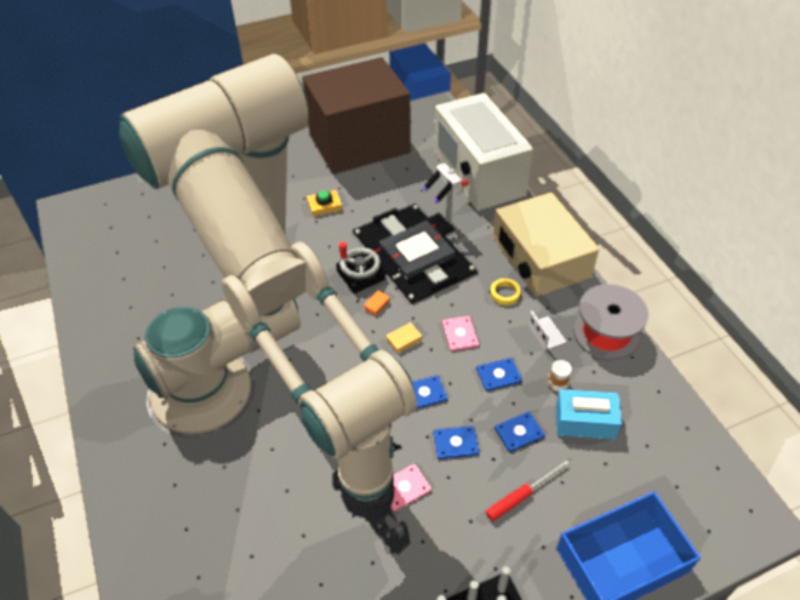

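```bash
cat > m0.py <<'E'
from h import *
S=cam('scene');D=cam('side'); k=560/800
pts={'knobtop':((461,191),(343,244)),'start':((549,169),(324,195)),'seat':((522,265),(417,246)),'weight':((381,296),(404,334)),
'tape':((506,378),(505,291)),'lens':((312,280),None),'p1':((310,339),(424,391)),'p2':((246,387),(456,441)),'p3':((362,405),(499,373)),'p4':((277,450),(520,430)),'allen':((423,262),(377,301)),
'wheel':((462,224),(360,262)),'jar':((370,460),(561,369)),'lamp1':((617,222),(447,173))}
for n,(a,b) in pts.items():
    if b is None: print(n,onz(S,np.array(a)*k,.045).round(3)); continue
    x,e=tri([ray(S,np.array(a)*k),ray(D,np.array(b)*k)]); print(n,x.round(3),np.round(e,3))
for n,c in(('scene',S),('side',D)):
    im=np.load(f'pics/{n}0.npy'); hsv=cv2.cvtColor(im,cv2.COLOR_RGB2HSV)
    m=cv2.inRange(hsv,(105,150,60),(122,255,255)); m=cv2.morphologyEx(m,cv2.MORPH_CLOSE,np.ones((9,9)))
    for q in cv2.findContours(m,cv2.RETR_EXTERNAL,cv2.CHAIN_APPROX_NONE)[0]:
        if 400<cv2.contourArea(q)<3000:
            P=np.array([onz(c,u,.01)[:2] for u in q[:,0].astype(float)],np.float32); r=cv2.minAreaRect(P*1000); print(n,np.round(r[0]),np.round(r[1]),round(r[2]))
E
python3 m0.py
```

```text
knobtop [0.41  0.201 0.095] [0.001 0.001]
start [0.442 0.444 0.041] [0.001 0.001]
seat [0.591 0.179 0.034] [0.001 0.001]
weight [ 0.457 -0.052  0.02 ] [0. 0.]
tape [ 0.73  -0.021  0.01 ] [0.001 0.001]
lens [ 0.359 -0.13   0.045]
p1 [ 0.439 -0.201  0.007] [0. 0.]
p2 [ 0.448 -0.338  0.008] [0. 0.]
p3 [ 0.607 -0.224  0.009] [0.001 0.001]
p4 [ 0.579 -0.368  0.009] [0. 0.]
allen [0.44  0.069 0.013] [0. 0.]
wheel [0.44  0.176 0.044] [0. 0.]
jar [ 0.711 -0.294  0.056] [0.002 0.002]
lamp1 [0.709 0.265 0.159] [0.001 0.001]
scene [ 580. -369.] [83. 63.] 2
scene [ 608. -225.] [61. 83.] 82
scene [ 450. -338.] [61. 83.] 73
scene [ 441. -203.] [62. 83.] 84
side [ 446. -340.] [64. 82.] 73
side [ 575. -371.] [82. 65.] 1
side [ 605. -226.] [64. 82.] 83
side [934. 928.] [283. 160.] 85
```

Emit:
carry_out:
  linear:
    - [0.034, 0.059, 0.001]
    - [0.034, 0.059, 0.001]
    - [0.034, 0.059, 0.001]
    - [0.034, 0.059, 0.001]
    - [0.034, 0.059, 0.001]
    - [0.034, 0.059, 0.001]
    - [0.034, 0.059, 0.001]
    - [0.034, 0.059, 0.001]
  angular:
    - [0, 0, -0.18]
    - [0, 0, -0.18]
    - [0, 0, -0.18]
    - [0, 0, -0.18]
    - [0, 0, -0.18]
    - [0, 0, -0.18]
    - [0, 0, -0.18]
    - [0, 0, -0.18]
  hand: [1, 1, 1, 1, 1, 1, 1, 1]

```text
clock: 0.82
position: [0.3313, -0.3033, 0.4086]
ee_rot: [-0.0, 0.993, 0.114, -0.0]
contact_force: [1.1, -0.4, -0.1]
width: 0.0853
gripper_force: 0.0
```

Emit:
carry_out:
  linear:
    - [0.034, 0.059, 0.001]
    - [0.034, 0.059, 0.001]
    - [0.034, 0.059, 0.001]
    - [0.034, 0.059, 0.001]
    - [0.034, 0.059, 0.001]
    - [0.034, 0.059, 0.001]
    - [0.034, 0.059, 0.001]
    - [0.034, 0.059, 0.001]
  angular:
    - [0, 0, -0.18]
    - [0, 0, -0.18]
    - [0, 0, -0.18]
    - [0, 0, -0.18]
    - [0, 0, -0.18]
    - [0, 0, -0.18]
    - [0, 0, -0.18]
    - [0, 0, -0.18]
  hand: [1, 1, 1, 1, 1, 1, 1, 1]

```text
clock: 1.48
position: [0.4672, -0.0672, 0.4127]
ee_rot: [0.0, 0.998, 0.057, -0.0]
contact_force: [0.9, -0.3, -0.2]
width: 0.0855
gripper_force: 0.0
```

Emit:
carry_out:
  linear:
    - [0.034, 0.059, 0.001]
    - [0.034, 0.059, 0.001]
    - [0.034, 0.059, 0.001]
    - [0.034, 0.059, 0.001]
    - [0.034, 0.059, 0.001]
    - [0.034, 0.059, 0.001]
    - [0.034, 0.059, 0.001]
    - [0.034, 0.059, 0.001]
  angular:
    - [0, 0, -0.18]
    - [0, 0, -0.18]
    - [0, 0, -0.18]
    - [0, 0, -0.18]
    - [0, 0, -0.18]
    - [0, 0, -0.18]
    - [0, 0, -0.18]
    - [0, 0, -0.18]
  hand: [1, 1, 1, 1, 1, 1, 1, 1]

```text
clock: 2.15
position: [0.6034, 0.1687, 0.4163]
ee_rot: [0.0, 1.0, -0.0, -0.0]
contact_force: [-0.2, -1.9, 0.8]
width: 0.0858
gripper_force: 0.0
```

```bash
python3 - <<'E'
from h import *
s,im=save('wrist','w1',None,10/7); np.save('pics/w1_T.npy',cam('wrist',s)[1]); print(s['position'],s['ee_rot'],s['qpos'])
E
```

```text
[0.60335163 0.16872627 0.41634788] [ 1.67138636e-04  9.99999915e-01 -9.57871241e-05 -3.64750116e-04] [ 1.61745707e-01  3.48471481e-01  1.36877780e+00 -2.14633811e-04
  1.42511721e+00  1.73276485e+00]
```

View pics/w1.png

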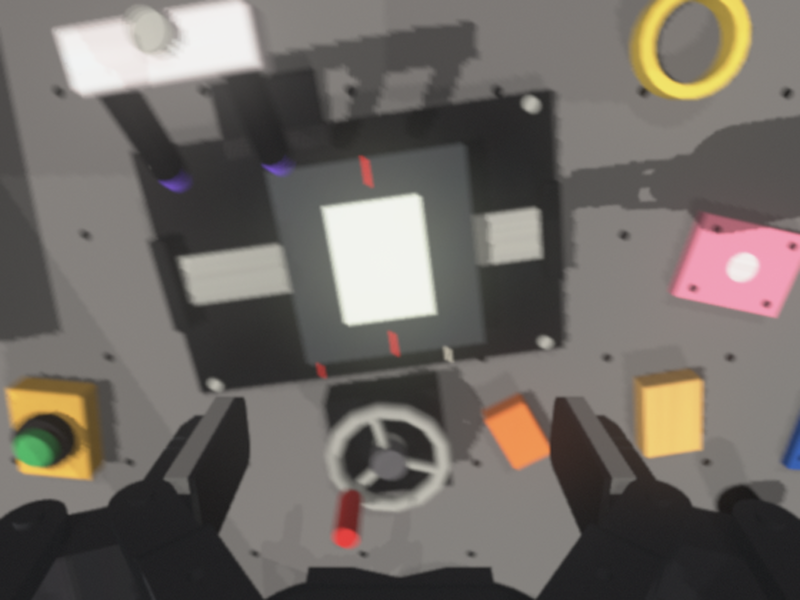

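```bash
cat > m1.py <<'E'
from h import *
p=manip.camera_params('wrist'); c=(p,np.load('pics/w1_T.npy')); k=.7
f=lambda u,z:(onz(c,np.array(u)*k,z)*1000).round(1)[:2]
im=np.load('pics/w1.npy'); g=cv2.inRange(cv2.cvtColor(im,cv2.COLOR_RGB2HSV),(0,0,200),(180,60,255))
n,l,st,ce=cv2.connectedComponentsWithStats(g); 
i=l[182,266]; m=(l==i).astype(np.uint8); q=cv2.findContours(m,0,1)[0][0][:,0].astype(float)
r=cv2.minAreaRect(np.array([onz(c,u,.036)[:2]*1000 for u in q],np.float32)); print('seat',r)
for u in[(320,207),(421,194),(437,313),(344,326)]: print(f(u,.036))
print('red line',f((321,370),.03),'white',f((448,353),.03),'mark',f((394,343),.036),f((367,170),.036))
print('hub',f((389,459),.051),'rim centre',f((389,457),.051),'knobtop',f((346,537),.095),'start',f((37,448),.041))
print('weight corners',[f(u,.02) for u in[(636,381),(703,374),(705,449),(643,456)]])
S=cam('scene');D=cam('side')
for nm,cc,u in(('side',D,(417,246)),('scene',S,(522,265))): print(nm,onz(cc,np.array(u)*.7,.036).round(4))
for nm,a,b in(('seat',(379,261),(522,265)),('knob',(346,537),(461,191)),('weight',(672,415),(381,296)),('start',(37,448),(549,169))):
    print(nm,tri([ray(c,np.array(a)*k),ray(S,np.array(b)*k)]))
E
python3 m1.py
```

```text
seat ((589.7820434570312, 181.6113739013672), (84.68856811523438, 65.07927703857422), 8.132335662841797)
[627.2 221. ]
[635.6 154.5]
[552.3 142.1]
[542.5 208. ]
red line [504.6 227.1] white [518.5 132.9] mark [529.3 172.5] [651.1 189.5]
hub [441.4 176.4] rim centre [443.2 176.4] knobtop [409.7 205.5] start [442.7 448.4]
weight corners [array([489.8, -14.6]), array([495.6, -66. ]), array([427.3, -80.6]), array([421. , -30.5])]
side [0.59   0.1767 0.036 ]
scene [0.5917 0.1789 0.036 ]
seat (array([0.58906917, 0.1827025 , 0.03155853]), [np.float64(2.021862195194263e-05), np.float64(2.021862195209547e-05)])
knob (array([0.40568969, 0.20600172, 0.09063345]), [np.float64(0.00012542367496306043), np.float64(0.00012542367496312686)])
weight (array([ 0.45575749, -0.05050062,  0.01645577]), [np.float64(0.0012081838478300406), np.float64(0.0012081838478300985)])
start (array([0.43409673, 0.45736749, 0.03008302]), [np.float64(0.0007120258147824874), np.float64(0.0007120258147824344)])
```

Emit:
carry_out:
  linear:
    - [-0.064, 0.012, -0.039]
    - [-0.064, 0.012, -0.039]
    - [-0.064, 0.012, -0.039]
    - [-0.064, 0.012, -0.039]
    - [-0.064, 0.012, -0.039]
    - [-0.064, 0.012, -0.039]
    - [0, 0, 0]
  angular:
    - [0, 0, 0]
    - [0, 0, 0]
    - [0, 0, 0]
    - [0, 0, 0]
    - [0, 0, 0]
    - [0, 0, 0]
    - [0, 0, 0]
  hand: [1, 1, 1, 1, 1, 1, 1]

```text
clock: 2.78
position: [0.4012, 0.2018, 0.2946]
ee_rot: [0.002, 1.0, 0.001, -0.009]
contact_force: [-0.7, 0.3, -0.3]
width: 0.0853
gripper_force: 0.0
```

```bash
python3 - <<'E'
from h import *
s,im=save('wrist','w2',None,10/7); c=cam('wrist',s); np.save('pics/w2_T.npy',c[1]); print(s['position'])
p,T=c; W=T@np.linalg.inv(np.array(p['hand_eye']))
print('grasp pt px*10/7',proj(c,(W@[0,0,.155,1])[:3])/.7, 'knob guess', proj(c,[.410,.204,.095])/.7)
hsv=cv2.cvtColor(im,cv2.COLOR_RGB2HSV); m=cv2.inRange(hsv,(0,150,120),(6,255,255))
n,l,st,ce=cv2.connectedComponentsWithStats(m); print([(st[i],ce[i]/.7) for i in range(1,n) if st[i][4]>60])
E
```

```text
[0.40123832 0.2018118  0.29463459]
grasp pt px*10/7 [398.82000536 434.09823214] knob guess [389.98271767 328.6968594 ]
[(array([229,  24,  12,  40, 239], dtype=int32), array([335.33173939,  61.87089062])), (array([259, 217,  32,  30, 735], dtype=int32), array([392.38289602, 330.98931001]))]
```

View pics/w2.png

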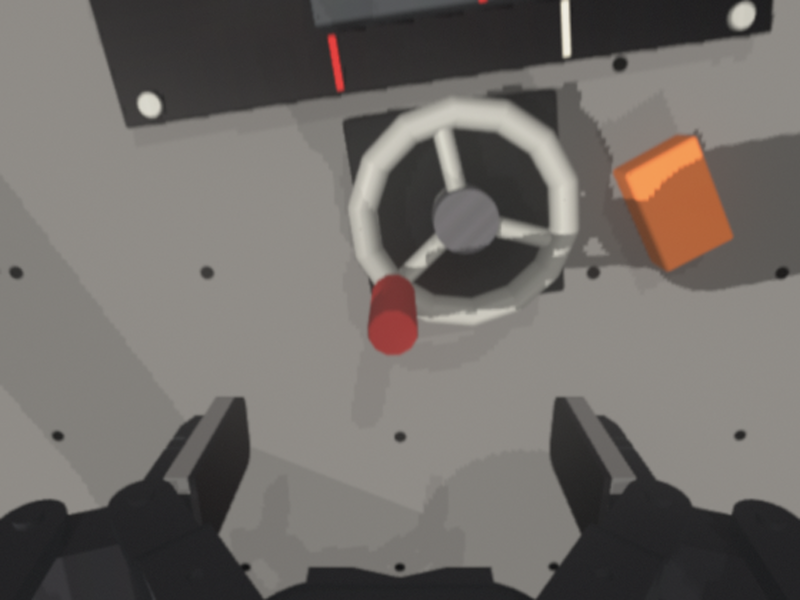

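Emit:
carry_out:
  linear:
    - [0, 0, 0]
    - [0, 0, 0]
    - [0, 0, 0]
    - [0, 0, 0]
  angular:
    - [0, 0, 0]
    - [0, 0, 0]
    - [0, 0, 0]
    - [0, 0, 0]
  hand: [1, 1, 1, 1]

```text
clock: 3.17
position: [0.4124, 0.203, 0.3004]
ee_rot: [-0.0, 1.0, -0.0, 0.001]
contact_force: [0.5, 0.3, -0.4]
width: 0.0855
gripper_force: 0.0
```

```bash
python3 - <<'E'
from h import *
s,im=save('wrist','w3'); print(s['position'],s['ee_rot'])
c3=cam('wrist',s); p=c3[0]; c=(p,np.load('pics/w2_T.npy')); 
def blob(im):
    m=cv2.inRange(cv2.cvtColor(im,cv2.COLOR_RGB2HSV),(0,150,120),(6,255,255)); n,l,st,ce=cv2.connectedComponentsWithStats(m); i=1+np.argmax(st[1:,4]); return st[i],ce[i]
print(blob(im))
print('w2 knob',onz(c,np.array((393,330))*.7,.095),'rim',onz(c,np.array((465,211))*.7,.049),'hub',onz(c,np.array((466,220))*.7,.051))
print('w3 knob',onz(c3,blob(im)[1],.095))
E
```

```text
[0.4123587  0.20302932 0.30044502] [-2.69598286e-04  9.99999318e-01 -2.67780035e-04  1.10392279e-03]
(array([264, 243,  31,  28, 682], dtype=int32), array([279.27272727, 256.16715543]))
w2 knob [0.40951219 0.2029646  0.095     ] rim [0.44179136 0.17406723 0.049     ] hub [0.43852071 0.1737624  0.051     ]
w3 knob [0.40818095 0.20318344 0.095     ]
```

Emit:
carry_out:
  linear:
    - [-0.006, 0, -0.03]
    - [0, 0, -0.035]
    - [0, 0, -0.035]
    - [0, 0, -0.025]
    - [0, 0, -0.012]
    - [0, 0, 0]
  angular:
    - [0, 0, 0]
    - [0, 0, 0]
    - [0, 0, 0]
    - [0, 0, 0]
    - [0, 0, 0]
    - [0, 0, 0]
  hand: [1, 1, 1, 0.7, 0.5, 0.4]
  force: 20

```text
clock: 3.72
position: [0.4079, 0.2028, 0.2302]
ee_rot: [0.0, 1.0, -0.0, -0.001]
contact_force: [0.4, -0.6, 1.0]
width: 0.0517
gripper_force: 0.0
```

Emit:
carry_out:
  linear:
    - [0, 0, 0]
    - [0, 0, 0]
    - [0, 0, 0]
    - [0, 0, 0]
    - [0, 0, 0]
    - [0, 0, 0]
    - [0, 0, 0]
  angular:
    - [0, 0, 0]
    - [0, 0, 0]
    - [0, 0, 0]
    - [0, 0, 0]
    - [0, 0, 0]
    - [0, 0, 0]
    - [0, 0, 0]
  hand: [0.1, 0.1, 0.1, 0.1, 0.1, 0.1, 0.1]
  force: 20

```text
clock: 4.3
position: [0.4084, 0.2032, 0.232]
ee_rot: [-0.0, 1.0, 0.0, 0.001]
contact_force: [0.1, -0.3, 6.2]
width: 0.0173
gripper_force: 21.5
```

```bash
cat > circ.py <<'E'
import numpy as np,sys
a0,step,n=map(float,sys.argv[1:4]); r=42.0
a=np.radians(a0+step*np.arange(int(n)+1)); P=r*np.c_[np.cos(a),np.sin(a)]/500
print(np.diff(P.round(3),axis=0).round(3).tolist(),'end',a0+step*n)
E
python3 circ.py 139.5 22.5 8; python3 circ.py 319.5 22.5 3;
```

```text
[[-0.016, -0.029], [-0.004, -0.033], [0.009, -0.031], [0.02, -0.026], [0.029, -0.016], [0.033, -0.004], [0.031, 0.009], [0.026, 0.02]] end 319.5
[[0.016, 0.029], [0.004, 0.033], [-0.009, 0.031]] end 387.0
```

Emit:
carry_out:
  linear:
    - [-0.016, -0.029, 0]
    - [-0.004, -0.033, 0]
    - [0.009, -0.031, 0]
    - [0.02, -0.026, 0]
  angular:
    - [0, 0, 0]
    - [0, 0, 0]
    - [0, 0, 0]
    - [0, 0, 0]
  hand: [0.1, 0.1, 0.1, 0.1]

```text
clock: 4.63
position: [0.4109, 0.1432, 0.232]
ee_rot: [-0.0, 1.0, 0.0, -0.001]
contact_force: [-0.5, 3.6, 7.4]
width: 0.0173
gripper_force: 21.8
```

Emit:
carry_out:
  linear:
    - [0, 0, 0]
    - [0, 0, 0]
  angular:
    - [0, 0, 0]
    - [0, 0, 0]
  hand: [0.1, 0.1]

```text
clock: 4.8
position: [0.4125, 0.1423, 0.232]
ee_rot: [0.001, 1.0, 0.0, -0.0]
contact_force: [-1.8, -3.7, 10.3]
width: 0.0176
gripper_force: 22.3
```

Emit:
carry_out:
  linear:
    - [0.029, -0.016, 0]
    - [0.033, -0.004, 0]
    - [0.031, 0.009, 0]
    - [0.026, 0.02, 0]
    - [0, 0, 0]
    - [0, 0, 0]
  angular:
    - [0, 0, 0]
    - [0, 0, 0]
    - [0, 0, 0]
    - [0, 0, 0]
    - [0, 0, 0]
    - [0, 0, 0]
  hand: [0.1, 0.1, 0.1, 0.1, 0.1, 0.1]

```text
clock: 5.3
position: [0.4727, 0.1488, 0.2321]
ee_rot: [-0.001, 1.0, -0.0, 0.001]
contact_force: [-0.5, 1.2, 8.5]
width: 0.0173
gripper_force: 22.0
```

```bash
python3 - <<'E'
from h import *
s,im=save('scene','s2',(280,110,450,240),4.6); print(s['position'],s['contact_force'])
E
python3 circ.py 319.5 11.25 6
```

```text
[0.47274265 0.14881713 0.23208852] [-0.52592622  1.16658576  8.50497579]
[[0.009, 0.014], [0.007, 0.015], [0.003, 0.016], [0.001, 0.017], [-0.003, 0.016], [-0.006, 0.015]] end 387.0
```

View pics/s2.png

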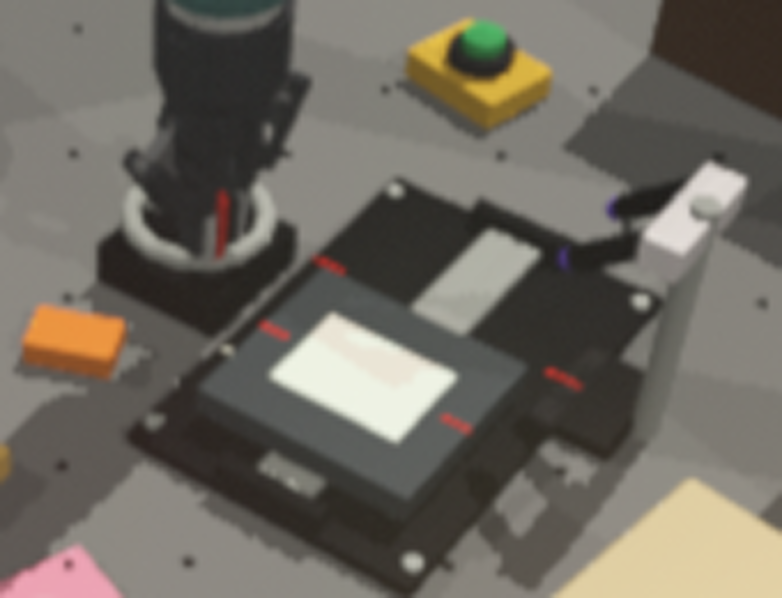

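Emit:
carry_out:
  linear:
    - [0.009, 0.014, 0]
    - [0.007, 0.015, 0]
    - [0.003, 0.016, 0]
    - [0.001, 0.017, 0]
    - [0, 0, 0]
  angular:
    - [0, 0, 0]
    - [0, 0, 0]
    - [0, 0, 0]
    - [0, 0, 0]
    - [0, 0, 0]
  hand: [0.1, 0.1, 0.1, 0.1, 0.1]

```text
clock: 5.77
position: [0.4812, 0.1799, 0.232]
ee_rot: [-0.0, 1.0, 0.0, -0.001]
contact_force: [-2.9, 0.6, 10.0]
width: 0.0172
gripper_force: 22.2
```

Emit:
carry_out:
  linear:
    - [-0.003, 0.016, 0]
    - [0, 0, 0]
    - [0, 0, 0]
  angular:
    - [0, 0, 0]
    - [0, 0, 0]
    - [0, 0, 0]
  hand: [0.1, 0.1, 0.1]

```text
clock: 6.02
position: [0.4807, 0.1829, 0.2321]
ee_rot: [0.006, 1.0, 0.003, 0.0]
contact_force: [1.1, -21.0, 9.3]
width: 0.0173
gripper_force: 22.7
```

Emit:
carry_out:
  linear:
    - [0.0, -0.008, 0]
    - [0, 0, 0]
    - [0, 0, 0]
    - [0, 0, 0.02]
    - [0, 0, 0.04]
    - [0, 0, 0.06]
    - [0, 0, 0.06]
    - [0, 0, 0.06]
  angular:
    - [0, 0, 0]
    - [0, 0, 0]
    - [0, 0, 0]
    - [0, 0, 0]
    - [0, 0, 0]
    - [0, 0, 0]
    - [0, 0, 0]
    - [0, 0, 0]
  hand: [0.1, 0.5, 0.7, 1, 1, 1, 1, 1]

```text
clock: 6.68
position: [0.4799, 0.1835, 0.3527]
ee_rot: [-0.0, 1.0, 0.0, -0.0]
contact_force: [0.2, 0.4, 0.4]
width: 0.0854
gripper_force: 0.0
```

Emit:
carry_out:
  linear:
    - [0.01, -0.04, 0.06]
    - [0.01, -0.066, 0.06]
    - [0.011, -0.066, 0]
    - [0.011, -0.066, 0]
    - [0.011, -0.066, 0]
    - [0.011, -0.066, 0]
    - [0.011, -0.066, 0]
    - [0.011, -0.066, 0]
  angular:
    - [0, 0, 0]
    - [0, 0, 0]
    - [0, 0, 0]
    - [0, 0, 0]
    - [0, 0, 0]
    - [0, 0, 0]
    - [0, 0, 0]
    - [0, 0, 0]
  hand: [1, 1, 1, 1, 1, 1, 1, 1]

```text
clock: 7.35
position: [0.5229, -0.0666, 0.4096]
ee_rot: [-0.0, 1.0, 0.0, 0.0]
contact_force: [0.9, 0.1, -0.6]
width: 0.0853
gripper_force: 0.0
```

Emit:
carry_out:
  linear:
    - [0.011, -0.066, 0]
    - [0.011, -0.066, 0]
    - [0.011, -0.066, 0]
    - [0.011, -0.066, 0]
    - [0.011, -0.066, 0]
    - [0.011, -0.066, 0]
    - [0, -0.03, 0]
    - [0, 0, 0]
  angular:
    - [0, 0, 0]
    - [0, 0, 0]
    - [0, 0, 0]
    - [0, 0, 0]
    - [0, 0, 0]
    - [0, 0, 0]
    - [0, 0, 0]
    - [0, 0, 0]
  hand: [1, 1, 1, 1, 1, 1, 1, 1]

```text
clock: 8.02
position: [0.5562, -0.2815, 0.4086]
ee_rot: [0.0, 1.0, -0.001, -0.0]
contact_force: [0.0, 0.0, 1.2]
width: 0.0856
gripper_force: 0.0
```

Emit:
carry_out:
  linear:
    - [0, 0, 0]
    - [0, 0, 0]
    - [0, 0, 0]
  angular:
    - [0, 0, 0]
    - [0, 0, 0]
    - [0, 0, 0]
  hand: [1, 1, 1]

```text
clock: 8.27
position: [0.5559, -0.2769, 0.4094]
ee_rot: [-0.0, 1.0, 0.001, -0.0]
contact_force: [0.5, 0.3, -0.7]
width: 0.0853
gripper_force: 0.0
```

```bash
cat >> h.py <<'E'
def rects(im,c,lo,hi,z,amin=300):
    m=cv2.inRange(cv2.cvtColor(im,cv2.COLOR_RGB2HSV),lo,hi); m=cv2.morphologyEx(m,cv2.MORPH_CLOSE,np.ones((9,9)))
    out=[]
    for q in cv2.findContours(m,0,1)[0]:
        if cv2.contourArea(q)<amin: continue
        P=np.array([onz(c,u,z)[:2]*1000 for u in q[:,0].astype(float)],np.float32)
        (x,y),(w,h),a=cv2.minAreaRect(P)
        if h>w: w,h,a=h,w,a+90
        a=(a+90)%180-90; M=q[:,0]
        out.append((round(x,1),round(y,1),round(w,1),round(h,1),round(a,1),M.min(0).tolist(),M.max(0).tolist()))
    return out
BL=((103,130,50),(125,255,255))
E
cat > look.py <<'E'
from h import *
s,im=save('wrist',sys.argv[1],None,10/7); c=cam('wrist',s); print('wrist',s['position'].round(4),R.from_quat(np.r_[s['ee_rot'][1:],s['ee_rot'][0]]).as_matrix()[:2,0].round(4), s['qpos'][5])
for r in rects(im,c,*BL,.010): print(r)
for n in('scene','side'):
    for r in rects(manip.get_image(n),cam(n),*BL,.010):
        if r[2]<120: print(n,r)
E
python3 look.py w4
```

```text
wrist [ 0.5559 -0.2769  0.4094] [1.     0.0018] 0.9945620265742834
(438.2, -201.5, 83.6, 62.8, -6.0, [184, 233], [242, 303])
(447.7, -336.9, 83.4, 63.7, -17.1, [297, 221], [374, 299])
(577.2, -366.7, 82.9, 63.6, 1.8, [338, 101], [405, 185])
(605.9, -223.7, 82.7, 62.8, -7.3, [191, 67], [262, 160])
scene (580.0, -368.9, 86.0, 62.8, 2.0, [172, 295], [216, 337])
scene (608.1, -224.9, 84.8, 63.6, -7.5, [233, 266], [274, 304])
scene (450.9, -338.4, 87.0, 62.8, -16.7, [155, 254], [190, 290])
scene (440.8, -203.0, 86.1, 63.6, -5.9, [198, 222], [235, 254])
side (446.1, -340.3, 82.6, 66.8, -16.8, [304, 298], [334, 320])
side (576.2, -369.9, 84.2, 66.0, 1.4, [347, 288], [380, 315])
side (437.0, -204.8, 82.9, 65.7, -5.9, [282, 263], [312, 286])
side (604.6, -226.5, 84.5, 65.2, -7.4, [334, 251], [364, 272])
```

View pics/w4.png

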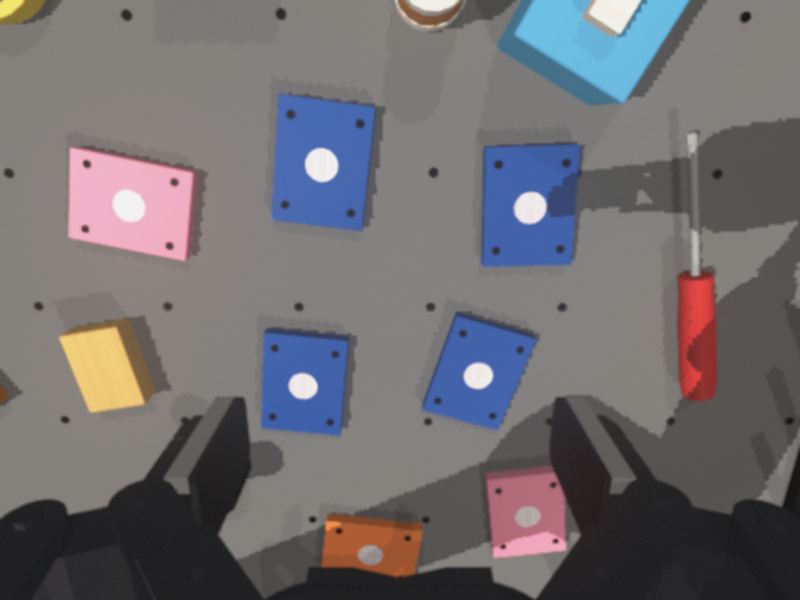

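Emit:
carry_out:
  linear:
    - [0.006, 0.06, -0.016]
    - [0.006, 0.06, -0.016]
    - [0.006, 0.06, -0.016]
    - [0.006, 0.06, -0.016]
    - [0.006, 0.06, -0.016]
    - [0.006, 0.06, -0.016]
    - [0.006, 0.06, -0.016]
    - [0.006, 0.06, -0.016]
  angular:
    - [0, 0, 0.126]
    - [0, 0, 0.126]
    - [0, 0, 0.126]
    - [0, 0, 0.126]
    - [0, 0, 0.126]
    - [0, 0, 0.126]
    - [0, 0, 0.126]
    - [0, 0, 0.126]
  hand: [1, 1, 1, 1, 1, 1, 1, 1]

```text
clock: 9.08
position: [0.5797, -0.0364, 0.3451]
ee_rot: [0.0, 0.999, 0.041, 0.0]
contact_force: [0.4, 0.6, 0.4]
width: 0.0858
gripper_force: 0.0
```

Emit:
carry_out:
  linear:
    - [0.006, 0.06, -0.016]
    - [0.005, 0.06, -0.016]
    - [0.005, 0.06, -0.016]
    - [0.005, 0.06, -0.016]
    - [0.005, 0.06, -0.016]
    - [0.005, 0.06, -0.018]
    - [0, 0, 0]
    - [0, 0, 0]
  angular:
    - [0, 0, 0.126]
    - [0, 0, 0.126]
    - [0, 0, 0.126]
    - [0, 0, 0.126]
    - [0, 0, 0.126]
    - [0, 0, 0.126]
    - [0, 0, 0]
    - [0, 0, 0]
  hand: [1, 1, 1, 1, 1, 1, 1, 1]

```text
clock: 9.75
position: [0.5949, 0.1434, 0.2956]
ee_rot: [0.0, 0.997, 0.072, -0.001]
contact_force: [-0.2, -0.3, 0.2]
width: 0.0853
gripper_force: 0.0
```

Emit:
carry_out:
  linear:
    - [0, 0, 0]
    - [0, 0, 0]
    - [0, 0, 0]
    - [0, 0, 0]
  angular:
    - [0, 0, 0]
    - [0, 0, 0]
    - [0, 0, 0]
    - [0, 0, 0]
  hand: [1, 1, 1, 1]

```text
clock: 10.08
position: [0.5956, 0.1403, 0.2966]
ee_rot: [0.0, 0.998, 0.07, 0.0]
contact_force: [-0.2, -0.1, -0.4]
width: 0.0855
gripper_force: 0.0
```

```bash
python3 - <<'E'
from h import *
s,im=save('wrist','w5',None,10/7); c=cam('wrist',s); m=R.from_quat(np.r_[s['ee_rot'][1:],s['ee_rot'][0]]).as_matrix(); print(s['position'].round(4),m[:2,0],s['qpos'])
np.save('pics/w5_T.npy',c[1])
for r in rects(im,c,(0,0,190),(180,60,255),.036): print('seat',r)
E
```

```text
[0.5956 0.1403 0.2966] [0.99023683 0.13939299] [ 1.17831766e-01  4.05686555e-01  1.58737815e+00 -2.79175472e-04
  1.14774149e+00  1.54889427e+00]
seat (594.1, 141.0, 83.9, 63.9, 8.2, [227, 151], [328, 271])
```

View pics/w5.png

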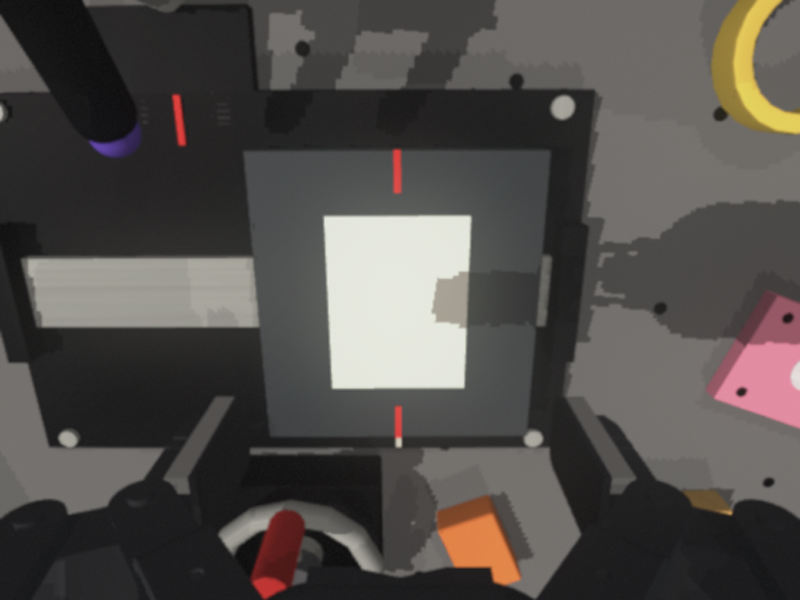

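Emit:
carry_out:
  linear:
    - [-0.026, -0.057, -0.0045]
    - [-0.026, -0.057, -0.0045]
    - [-0.026, -0.057, -0.0045]
    - [-0.026, -0.057, -0.0045]
    - [-0.026, -0.057, -0.0045]
    - [-0.026, -0.057, -0.0045]
    - [-0.026, -0.057, -0.0045]
    - [-0.026, -0.057, -0.0045]
  angular:
    - [0, 0, -0.256]
    - [0, 0, -0.256]
    - [0, 0, -0.256]
    - [0, 0, -0.256]
    - [0, 0, -0.256]
    - [0, 0, -0.256]
    - [0, 0, -0.256]
    - [0, 0, -0.256]
  hand: [1, 1, 1, 1, 1, 1, 1, 1]

```text
clock: 10.8
position: [0.4906, -0.0883, 0.2783]
ee_rot: [0.0, 1.0, -0.012, 0.0]
contact_force: [1.4, 0.2, 0.3]
width: 0.0855
gripper_force: 0.0
```

Emit:
carry_out:
  linear:
    - [-0.026, -0.057, -0.0045]
    - [-0.026, -0.057, -0.0045]
    - [-0.026, -0.057, -0.0045]
    - [-0.026, -0.057, -0.0045]
    - [0, 0, 0]
    - [0, 0, 0]
    - [0, 0, 0]
    - [0, 0, 0]
  angular:
    - [0, 0, -0.256]
    - [0, 0, -0.256]
    - [0, 0, -0.256]
    - [0, 0, -0.256]
    - [0, 0, 0]
    - [0, 0, 0]
    - [0, 0, 0]
    - [0, 0, 0]
  hand: [1, 1, 1, 1, 1, 1, 1, 1]

```text
clock: 11.47
position: [0.4397, -0.2, 0.2693]
ee_rot: [-0.0, 0.999, -0.052, 0.0]
contact_force: [-0.5, -0.2, -1.0]
width: 0.0852
gripper_force: 0.0
```

```bash
cat > look.py <<'E'
from h import *
# usage: look name [z]; plate nearest to TCP, in tool-aligned terms
z=float(sys.argv[2]) if len(sys.argv)>2 else .010
s,im=save('wrist',sys.argv[1],None,10/7); c=cam('wrist',s); np.save(f'pics/{sys.argv[1]}_T.npy',c[1])
m=R.from_quat(np.r_[s['ee_rot'][1:],s['ee_rot'][0]]).as_matrix(); y=np.degrees(np.arctan2(m[1,0],m[0,0])); t=s['position']*1000
print('TCP',t.round(1),'yaw',round(y,2),'tilt',m[:2,2].round(4),'q6',s['qpos'][5].round(2),'F',np.round(s['contact_force'],1))
for r in sorted(rects(im,c,*BL,z),key=lambda r:np.hypot(r[0]-t[0],r[1]-t[1]))[:4]: print(r,'delta',np.round([r[0]-t[0],r[1]-t[1],r[4]-y],1))
E
python3 look.py w6
```

```text
TCP [ 439.7 -200.   269.3] yaw -5.96 tilt [0.0004 0.0002] q6 1.1 F [-0.5 -0.2 -1. ]
(438.2, -201.4, 82.9, 63.2, -6.0, [232, 152], [332, 271]) delta [-1.5 -1.4 -0. ]
(447.4, -336.8, 83.1, 69.0, -17.0, [422, 106], [559, 247]) delta [   7.7 -136.8  -11. ]
(543.2, -350.3, 37.3, 17.6, -89.4, [494, 0], [559, 34]) delta [ 103.5 -150.3  -83.4]
```

Emit:
carry_out:
  linear:
    - [-0.003, -0.003, -0.04]
    - [0, 0, -0.05]
    - [0, 0, -0.05]
    - [0, 0, -0.03]
    - [0, 0, -0.014]
    - [0, 0, 0]
    - [0, 0, 0]
  angular:
    - [0, 0, 0]
    - [0, 0, 0]
    - [0, 0, 0]
    - [0, 0, 0]
    - [0, 0, 0]
    - [0, 0, 0]
    - [0, 0, 0]
  hand: [0.87, 0.87, 0.87, 0.87, 0.87, 0.87, 0.87]

```text
clock: 12.1
position: [0.4386, -0.2017, 0.1773]
ee_rot: [0.0, 0.999, -0.052, 0.0]
contact_force: [-0.3, 0.1, 0.2]
width: 0.0742
gripper_force: 0.0
```

Emit:
carry_out:
  linear:
    - [0, 0, -0.006]
    - [0, 0, 0]
    - [0, 0, 0]
  angular:
    - [0, 0, 0]
    - [0, 0, 0]
    - [0, 0, 0]
  hand: [0.87, 0.87, 0.87]

```text
clock: 12.35
position: [0.4383, -0.2022, 0.1748]
ee_rot: [0.0, 0.999, -0.052, 0.001]
contact_force: [-0.6, 0.5, 0.4]
width: 0.0744
gripper_force: 0.0
```

Emit:
carry_out:
  linear:
    - [0, 0, -0.005]
    - [0, 0, 0]
    - [0, 0, 0]
  angular:
    - [0, 0, 0]
    - [0, 0, 0]
    - [0, 0, 0]
  hand: [0.87, 0.87, 0.87]

```text
clock: 12.6
position: [0.438, -0.2022, 0.1717]
ee_rot: [0.0, 0.999, -0.052, 0.0]
contact_force: [-0.3, 0.4, -1.3]
width: 0.0741
gripper_force: 0.0
```

Emit:
carry_out:
  linear:
    - [0, 0, -0.004]
    - [0, 0, 0]
    - [0, 0, 0]
  angular:
    - [0, 0, 0]
    - [0, 0, 0]
    - [0, 0, 0]
  hand: [0.87, 0.87, 0.87]

```text
clock: 12.85
position: [0.438, -0.2021, 0.1694]
ee_rot: [-0.0, 0.999, -0.052, -0.0]
contact_force: [0.4, -0.7, 0.1]
width: 0.0739
gripper_force: 0.0
```

Emit:
carry_out:
  linear:
    - [0, 0, -0.004]
    - [0, 0, 0]
    - [0, 0, 0]
  angular:
    - [0, 0, 0]
    - [0, 0, 0]
    - [0, 0, 0]
  hand: [0.87, 0.87, 0.87]

```text
clock: 13.1
position: [0.438, -0.2021, 0.1674]
ee_rot: [-0.0, 0.999, -0.052, -0.0]
contact_force: [-0.6, -0.1, 0.6]
width: 0.0743
gripper_force: 0.0
```

Emit:
carry_out:
  linear:
    - [0, 0, -0.004]
    - [0, 0, 0]
    - [0, 0, 0]
  angular:
    - [0, 0, 0]
    - [0, 0, 0]
    - [0, 0, 0]
  hand: [0.87, 0.87, 0.87]

```text
clock: 13.35
position: [0.438, -0.2021, 0.1654]
ee_rot: [-0.0, 0.999, -0.052, -0.0]
contact_force: [0.5, 1.6, 0.5]
width: 0.0745
gripper_force: 0.0
```

Emit:
carry_out:
  linear:
    - [0, 0, 0.004]
    - [0, 0, 0]
    - [0, 0, 0]
    - [0, 0, 0]
    - [0, 0, 0]
    - [0, 0, 0]
  angular:
    - [0, 0, 0]
    - [0, 0, 0]
    - [0, 0, 0]
    - [0, 0, 0]
    - [0, 0, 0]
    - [0, 0, 0]
  hand: [0.87, 0.6, 0.5, 0.5, 0.5, 0.5]
  force: 40

```text
clock: 13.85
position: [0.4381, -0.2022, 0.1681]
ee_rot: [0.0, 0.999, -0.052, 0.0]
contact_force: [-0.4, 0.7, 5.9]
width: 0.0629
gripper_force: 43.9
```

```bash
python3 look.py w7
```

```text
TCP [ 438.1 -202.2  168.1] yaw -5.99 tilt [ 0.0006 -0.0005] q6 1.1 F [-0.4  0.7  5.9]
(438.8, -202.3, 85.5, 63.8, -6.0, [193, 195], [366, 383]) delta [ 0.7 -0.1 -0. ]
(443.3, -299.8, 69.8, 23.7, 8.0, [500, 172], [559, 331]) delta [  5.2 -97.6  14. ]
```

View pics/w7.png

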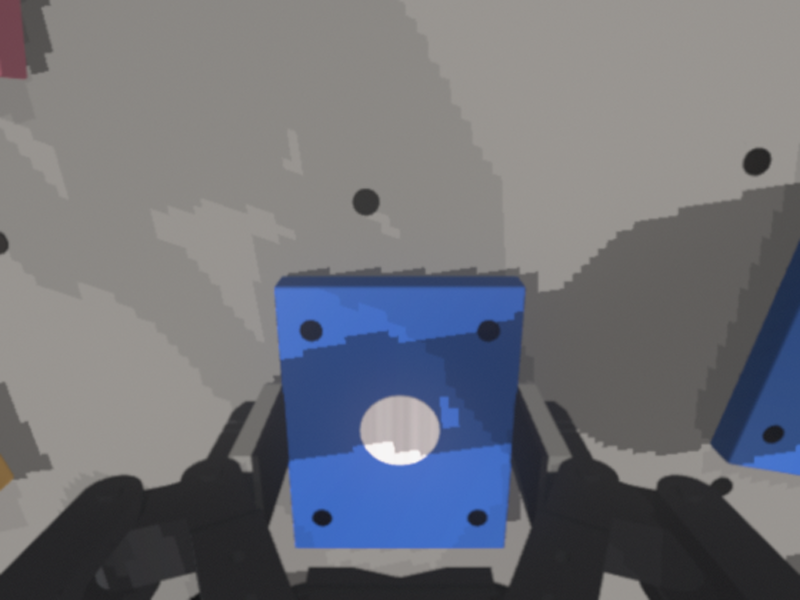

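Emit:
carry_out:
  linear:
    - [0, 0, 0]
    - [0, 0, 0.02]
    - [0, 0, 0.04]
    - [0, 0, 0.05]
    - [0, 0, 0.05]
    - [0, 0, 0.04]
    - [0.026, 0.057, 0]
    - [0.026, 0.057, 0]
  angular:
    - [0, 0, 0]
    - [0, 0, 0]
    - [0, 0, 0]
    - [0, 0, 0]
    - [0, 0, 0]
    - [0, 0, 0]
    - [0, 0, 0.258]
    - [0, 0, 0.258]
  hand: [0.5, 0.5, 0.5, 0.5, 0.5, 0.5, 0.5, 0.5]
  force: 60

```text
clock: 14.57
position: [0.4645, -0.1458, 0.2691]
ee_rot: [0.001, 0.999, -0.033, 0.002]
contact_force: [0.1, 0.3, -1.8]
width: 0.0618
gripper_force: 66.9
```

Emit:
carry_out:
  linear:
    - [0.026, 0.057, 0]
    - [0.026, 0.057, 0]
    - [0.026, 0.057, 0]
    - [0.026, 0.057, 0]
    - [0.026, 0.057, 0]
    - [0.026, 0.057, 0]
    - [0.026, 0.057, 0]
    - [0.026, 0.057, 0]
  angular:
    - [0, 0, 0.258]
    - [0, 0, 0.258]
    - [0, 0, 0.258]
    - [0, 0, 0.258]
    - [0, 0, 0.258]
    - [0, 0, 0.258]
    - [0, 0, 0.258]
    - [0, 0, 0.258]
  hand: [0.5, 0.5, 0.5, 0.5, 0.5, 0.5, 0.5, 0.5]

```text
clock: 15.23
position: [0.5682, 0.0845, 0.2671]
ee_rot: [0.0, 0.999, 0.052, -0.0]
contact_force: [0.5, -0.3, -0.9]
width: 0.062
gripper_force: 66.9
```

Emit:
carry_out:
  linear:
    - [0.026, 0.057, 0]
    - [0.026, 0.059, 0]
    - [0, 0, -0.03]
    - [0, 0, -0.03]
    - [0, 0, -0.02]
    - [0, 0, 0]
    - [0, 0, 0]
    - [0, 0, 0]
  angular:
    - [0, 0, 0.258]
    - [0, 0, 0.258]
    - [0, 0, 0]
    - [0, 0, 0]
    - [0, 0, 0]
    - [0, 0, 0]
    - [0, 0, 0]
    - [0, 0, 0]
  hand: [0.5, 0.5, 0.5, 0.5, 0.5, 0.5, 0.5, 0.5]

```text
clock: 15.9
position: [0.5943, 0.1405, 0.228]
ee_rot: [0.0, 0.997, 0.071, 0.0]
contact_force: [-0.0, -0.1, -1.9]
width: 0.0617
gripper_force: 66.8
```

```bash
python3 - <<'E'
from h import *
s,im=save('wrist','w8',None,10/7); c=cam('wrist',s); t=s['position']; print(t,s['width'],s['gripper_force'])
m=R.from_quat(np.r_[s['ee_rot'][1:],s['ee_rot'][0]]).as_matrix(); print('yaw',np.degrees(np.arctan2(m[1,0],m[0,0])))
print(rects(im,c,*BL,t[2]-.158,3000))
E
```

```text
[0.59425746 0.14051351 0.22800654] 0.061710773054726976 66.8389105796814
yaw 8.171190687479378
[(594.1, 140.7, 85.0, 63.9, 8.1, [193, 198], [367, 384])]
```

View pics/w8.png

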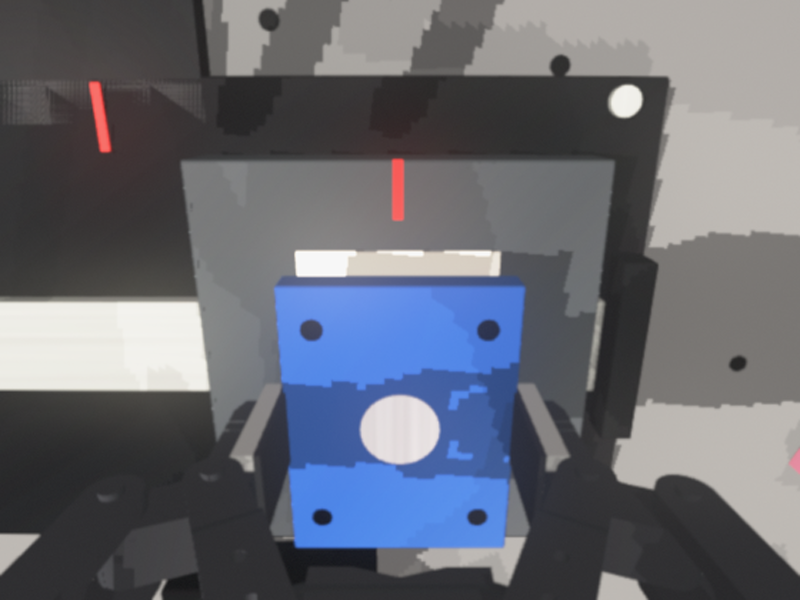

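Emit:
carry_out:
  linear:
    - [0, 0, -0.02]
    - [0, 0, -0.015]
    - [0, 0, -0.008]
    - [0, 0, 0]
    - [0, 0, 0]
    - [0, 0, 0]
  angular:
    - [0, 0, 0]
    - [0, 0, 0]
    - [0, 0, 0]
    - [0, 0, 0]
    - [0, 0, 0]
    - [0, 0, 0]
  hand: [0.5, 0.5, 0.5, 0.5, 0.5, 0.5]

```text
clock: 16.45
position: [0.5941, 0.1409, 0.206]
ee_rot: [0.0, 0.997, 0.072, -0.0]
contact_force: [0.4, 0.9, -1.6]
width: 0.0618
gripper_force: 66.9
```

Emit:
carry_out:
  linear:
    - [0, 0, -0.003]
    - [0, 0, 0]
    - [0, 0, 0]
  angular:
    - [0, 0, 0]
    - [0, 0, 0]
    - [0, 0, 0]
  hand: [0.5, 0.5, 0.5]

```text
clock: 16.7
position: [0.594, 0.1409, 0.2046]
ee_rot: [0.0, 0.997, 0.072, 0.0]
contact_force: [-0.2, -0.6, -0.8]
width: 0.0619
gripper_force: 66.9
```

```bash
python3 - <<'E'
from h import *
p=manip.camera_params('wrist')
s=manip.get_state(); print(s['position'],s['contact_force'])
# seat far edge from w8
s8=dict(position=[.59425746,.14051351,.22800654],ee_rot=[0,np.cos(np.radians(8.17/2)),np.sin(np.radians(8.17/2)),0]); c=cam('wrist',s8)
f=np.radians(8.17);
for u in[(294,251),(500,251),(397,251)]:
    d=onz(c,np.array(u)*.7,.036)[:2]*1000-[594.26,140.51]; print(d@[np.cos(f),np.sin(f)],d@[-np.sin(f),np.cos(f)])
for u in[(276,287),(524,287),(296,548),(505,548)]:
    d=onz(c,np.array(u)*.7,.070)[:2]*1000-[594.26,140.51]; print('pl',d@[np.cos(f),np.sin(f)],d@[-np.sin(f),np.cos(f)])
E
```

```text
[0.59400957 0.14090485 0.20463387] [-0.1623388  -0.59775127 -0.82220104]
41.87797983579563 32.844247103928495
41.87710347970544 -31.581609975009716
41.86681244813955 0.6215781530806479
pl 41.1271365824874 31.017696243852775
pl 41.13306354457546 -31.61829944628884
pl -42.52254329684671 31.3675487410074
pl -42.46754982664487 -32.30481397185069
```

Emit:
carry_out:
  linear:
    - [0.0015, 0.0008, 0]
    - [0, 0, -0.002]
    - [0, 0, 0]
    - [0, 0, 0]
  angular:
    - [0, 0, 0]
    - [0, 0, 0]
    - [0, 0, 0]
    - [0, 0, 0]
  hand: [0.5, 0.5, 0.5, 0.5]

```text
clock: 17.03
position: [0.5949, 0.1413, 0.2044]
ee_rot: [-0.0, 0.997, 0.072, 0.0]
contact_force: [-1.4, -0.3, 5.0]
width: 0.0621
gripper_force: 67.5
```

Emit:
carry_out:
  linear:
    - [0, 0, -0.001]
    - [0, 0, 0]
    - [0, 0, 0]
  angular:
    - [0, 0, 0]
    - [0, 0, 0]
    - [0, 0, 0]
  hand: [0.5, 0.5, 0.5]

```text
clock: 17.28
position: [0.5949, 0.1414, 0.2044]
ee_rot: [-0.0, 0.997, 0.072, 0.001]
contact_force: [-2.4, -1.1, 8.8]
width: 0.0623
gripper_force: 67.9
```

Emit:
carry_out:
  linear:
    - [0, 0, 0.002]
    - [0, 0, 0]
    - [0, 0, 0]
    - [0, 0, 0.02]
    - [0, 0, 0.04]
    - [0, 0, 0.05]
    - [0, 0, 0.05]
    - [0, 0, 0.042]
  angular:
    - [0, 0, 0]
    - [0, 0, 0]
    - [0, 0, 0]
    - [0, 0, 0]
    - [0, 0, 0]
    - [0, 0, 0]
    - [0, 0, 0]
    - [0, 0, 0]
  hand: [0.85, 0.87, 0.87, 0.87, 0.87, 1, 1, 1]

```text
clock: 17.95
position: [0.595, 0.1413, 0.3072]
ee_rot: [0.0, 0.997, 0.072, 0.001]
contact_force: [0.4, 1.1, 0.3]
width: 0.0857
gripper_force: 0.0
```

Emit:
carry_out:
  linear:
    - [0, 0, 0]
    - [0, 0, 0]
    - [0, 0, 0]
  angular:
    - [0, 0, 0]
    - [0, 0, 0]
    - [0, 0, 0]
  hand: [1, 1, 1]

```text
clock: 18.2
position: [0.5944, 0.1412, 0.3047]
ee_rot: [0.0, 0.997, 0.072, -0.001]
contact_force: [-0.1, 0.1, -0.3]
width: 0.0854
gripper_force: 0.0
```

```bash
python3 look.py w9 .046; python3 - <<'E'
import cv2,numpy as np
im=np.load('pics/w9.npy'); m=cv2.inRange(cv2.cvtColor(im,cv2.COLOR_RGB2HSV),(0,0,190),(180,60,255)); n,l,s,c=cv2.connectedComponentsWithStats(m)
print([(s[i].tolist()) for i in range(1,n) if s[i][4]>4 and 190<c[i][0]<360 and 120<c[i][1]<300])
cv2.imwrite('pics/w9c.png',cv2.cvtColor(cv2.resize(im[110:300,170:390],None,fx=3.1,fy=3.1),cv2.COLOR_RGB2BGR))
E
```

```text
TCP [594.4 141.2 304.7] yaw 8.2 tilt [-0.0011 -0.0002] q6 1.55 F [-0.1  0.1 -0.3]
(594.8, 141.3, 83.7, 63.7, 8.1, [228, 148], [331, 269]) delta [ 0.4  0.1 -0.1]
[[262, 196, 35, 34, 903]]
```

View pics/w9c.png

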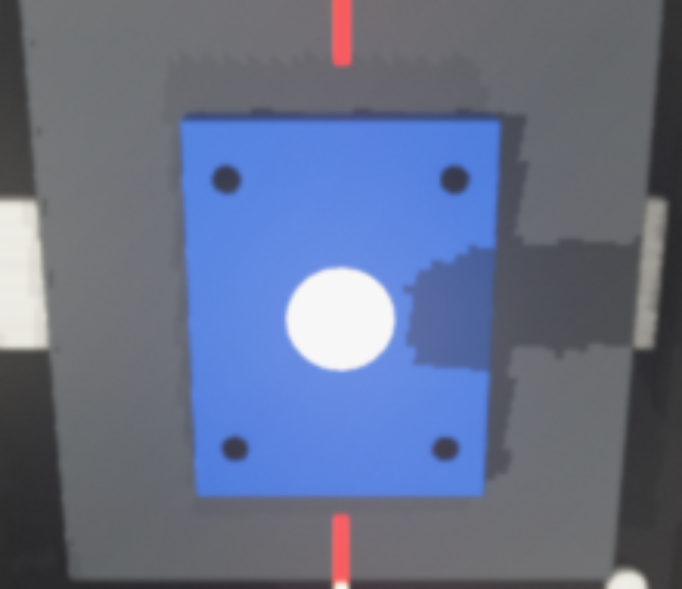

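Emit:
carry_out:
  linear:
    - [0.002, -0.061, -0.006]
    - [0.002, -0.061, -0.006]
    - [0.002, -0.061, -0.006]
    - [0.002, -0.061, -0.006]
    - [0.002, -0.061, -0.006]
    - [0.002, -0.061, -0.006]
    - [0.002, -0.061, -0.006]
    - [0.002, -0.061, -0.006]
  angular:
    - [0, 0, -0.282]
    - [0, 0, -0.282]
    - [0, 0, -0.282]
    - [0, 0, -0.282]
    - [0, 0, -0.282]
    - [0, 0, -0.282]
    - [0, 0, -0.282]
    - [0, 0, -0.282]
  hand: [1, 1, 1, 1, 1, 1, 1, 1]

```text
clock: 18.92
position: [0.6021, -0.1041, 0.2792]
ee_rot: [-0.0, 1.0, -0.019, -0.002]
contact_force: [0.6, 0.3, 0.6]
width: 0.0857
gripper_force: 0.0
```

Emit:
carry_out:
  linear:
    - [0.002, -0.061, -0.006]
    - [0.002, -0.061, -0.006]
    - [0.002, -0.061, -0.006]
    - [0.002, -0.06, -0.006]
    - [0, 0, 0]
    - [0, 0, 0]
    - [0, 0, 0]
    - [0, 0, 0]
  angular:
    - [0, 0, -0.282]
    - [0, 0, -0.282]
    - [0, 0, -0.282]
    - [0, 0, -0.282]
    - [0, 0, 0]
    - [0, 0, 0]
    - [0, 0, 0]
    - [0, 0, 0]
  hand: [1, 1, 1, 1, 1, 1, 1, 1]

```text
clock: 19.58
position: [0.6065, -0.223, 0.2684]
ee_rot: [-0.001, 0.998, -0.063, -0.001]
contact_force: [-0.3, 1.2, -0.9]
width: 0.0859
gripper_force: 0.0
```

```bash
python3 look.py w10
```

```text
TCP [ 606.5 -223.   268.4] yaw -7.25 tilt [-0.0016  0.0013] q6 1.24 F [-0.3  1.2 -0.9]
(606.5, -223.5, 83.0, 63.2, -7.2, [230, 149], [331, 269]) delta [-0.  -0.5  0. ]
(578.3, -365.4, 85.3, 66.3, 1.5, [448, 159], [552, 288]) delta [ -28.2 -142.4    8.7]
(480.9, -361.4, 36.3, 14.9, 72.2, [464, 336], [506, 357]) delta [-125.6 -138.4   79.4]
```

Emit:
carry_out:
  linear:
    - [0, 0, -0.04]
    - [0, 0, -0.05]
    - [0, 0, -0.05]
    - [0, 0, -0.03]
    - [0, 0, 0]
    - [0, 0, 0]
    - [0, 0, 0]
    - [0, 0, 0]
  angular:
    - [0, 0, 0]
    - [0, 0, 0]
    - [0, 0, 0]
    - [0, 0, 0]
    - [0, 0, 0]
    - [0, 0, 0]
    - [0, 0, 0]
    - [0, 0, 0]
  hand: [0.9, 0.9, 0.9, 0.9, 0.9, 0.9, 0.9, 0.9]

```text
clock: 20.3
position: [0.6076, -0.2241, 0.1858]
ee_rot: [0.001, 0.998, -0.063, 0.001]
contact_force: [0.1, -0.3, 0.9]
width: 0.0766
gripper_force: 0.0
```

```bash
python3 look.py w11
```

```text
TCP [ 607.6 -224.1  185.8] yaw -7.27 tilt [ 0.0029 -0.0015] q6 1.24 F [ 0.1 -0.3  0.9]
(607.0, -223.7, 84.8, 63.4, -7.3, [201, 187], [355, 357]) delta [-0.6  0.4 -0. ]
(578.1, -339.2, 89.1, 21.9, 6.8, [513, 215], [559, 375]) delta [ -29.5 -115.1   14.1]
```

Emit:
carry_out:
  linear:
    - [-0.001, 0.0006, -0.02]
    - [-0.001, 0, -0.015]
    - [0, 0, 0]
    - [0, 0, 0]
    - [0, 0, 0]
    - [0, 0, 0]
    - [0, 0, 0]
    - [0, 0, 0]
  angular:
    - [0, 0, 0]
    - [0, 0, 0]
    - [0, 0, 0]
    - [0, 0, 0]
    - [0, 0, 0]
    - [0, 0, 0]
    - [0, 0, 0]
    - [0, 0, 0]
  hand: [0.9, 0.9, 0.9, 0.6, 0.5, 0.5, 0.5, 0.5]
  force: 60

```text
clock: 21.02
position: [0.6061, -0.2242, 0.168]
ee_rot: [0.0, 0.998, -0.064, 0.001]
contact_force: [-1.6, 0.8, 7.3]
width: 0.0623
gripper_force: 69.8
```

```bash
python3 look.py w12
```

```text
TCP [ 606.1 -224.2  168. ] yaw -7.31 tilt [ 0.0014 -0.0009] q6 1.24 F [-1.6  0.8  7.3]
(607.9, -224.5, 85.1, 63.8, -7.3, [193, 193], [367, 381]) delta [ 1.8 -0.3  0. ]
(579.1, -332.2, 87.0, 10.5, 6.9, [535, 230], [559, 402]) delta [ -27.  -108.    14.2]
```

Emit:
carry_out:
  linear:
    - [0, 0, 0.02]
    - [0, 0, 0.04]
    - [0, 0, 0.05]
    - [0, 0, 0.05]
    - [0, 0, 0.04]
    - [-0.002, 0.061, 0]
    - [-0.002, 0.061, 0]
    - [-0.002, 0.061, 0]
  angular:
    - [0, 0, 0]
    - [0, 0, 0]
    - [0, 0, 0]
    - [0, 0, 0]
    - [0, 0, 0]
    - [0, 0, 0.282]
    - [0, 0, 0.282]
    - [0, 0, 0.282]
  hand: [0.5, 0.5, 0.5, 0.5, 0.5, 0.5, 0.5, 0.5]

```text
clock: 21.73
position: [0.6025, -0.132, 0.2673]
ee_rot: [0.0, 1.0, -0.03, 0.0]
contact_force: [0.4, 0.5, -1.6]
width: 0.0621
gripper_force: 66.1
```

Emit:
carry_out:
  linear:
    - [-0.002, 0.061, 0]
    - [-0.002, 0.061, 0]
    - [-0.002, 0.061, 0]
    - [-0.002, 0.061, 0]
    - [-0.002, 0.061, 0]
    - [-0.002, 0.061, 0]
    - [-0.002, 0.061, 0]
    - [-0.002, 0.061, 0]
  angular:
    - [0, 0, 0.282]
    - [0, 0, 0.282]
    - [0, 0, 0.282]
    - [0, 0, 0.282]
    - [0, 0, 0.282]
    - [0, 0, 0.282]
    - [0, 0, 0.282]
    - [0, 0, 0.282]
  hand: [0.5, 0.5, 0.5, 0.5, 0.5, 0.5, 0.5, 0.5]

```text
clock: 22.4
position: [0.5943, 0.113, 0.2667]
ee_rot: [0.0, 0.998, 0.061, -0.0]
contact_force: [0.0, -0.2, -1.1]
width: 0.0623
gripper_force: 66.1
```

Emit:
carry_out:
  linear:
    - [-0.002, 0.06, 0]
    - [0, 0, -0.03]
    - [0, 0, -0.03]
    - [0, 0, 0]
    - [0, 0, 0]
    - [0, 0, 0]
    - [0, 0, 0]
    - [0, 0, 0]
  angular:
    - [0, 0, 0.282]
    - [0, 0, 0]
    - [0, 0, 0]
    - [0, 0, 0]
    - [0, 0, 0]
    - [0, 0, 0]
    - [0, 0, 0]
    - [0, 0, 0]
  hand: [0.5, 0.5, 0.5, 0.5, 0.5, 0.5, 0.5, 0.5]

```text
clock: 23.07
position: [0.5942, 0.1412, 0.2376]
ee_rot: [-0.0, 0.997, 0.071, 0.001]
contact_force: [-0.3, 0.1, -1.3]
width: 0.0624
gripper_force: 66.1
```

```bash
cat > hover.py <<'E'
from h import *
# held plate, offset in tool axes; reference: plate corners from w8
s,im=save('wrist',sys.argv[1],None,10/7); c=cam('wrist',s); t=s['position']; W=s['width']
m=R.from_quat(np.r_[s['ee_rot'][1:],s['ee_rot'][0]]).as_matrix(); print('TCP',(t*1000).round(1),'yaw',np.degrees(np.arctan2(m[1,0],m[0,0])).round(2),'tilt',m[:2,2].round(4),'w',W,s['gripper_force'])
def edges(im):
    M=cv2.inRange(cv2.cvtColor(im,cv2.COLOR_RGB2HSV),*BL)>0; col=M[:,250:265].any(1).nonzero()[0]; row=M[240,:].nonzero()[0]; row=row[(row>150)&(row<400)]
    disc=cv2.inRange(cv2.cvtColor(im,cv2.COLOR_RGB2HSV),(0,0,150),(180,70,255)); n,l,st,ce=cv2.connectedComponentsWithStats(disc); i=l[300,280]
    return 'rows',col.min(),col.max(),'cols',row.min(),row.max(),'disc',ce[i].round(1),st[i].tolist()
print(edges(im)); print('ref w8',edges(np.load('pics/w8.npy')))
E
python3 hover.py w13
```

```text
TCP [594.2 141.2 237.6] yaw 8.16 tilt [0.0017 0.0001] w 0.06241599533981851 66.09349966049194
('rows', np.int64(173), np.int64(383), 'cols', np.int64(195), np.int64(364), 'disc', array([279.5, 298.9]), [252, 275, 56, 49, 2194])
ref w8 ('rows', np.int64(201), np.int64(384), 'cols', np.int64(195), np.int64(364), 'disc', array([279.5, 300.2]), [252, 276, 56, 49, 2177])
```

Emit:
carry_out:
  linear:
    - [0, 0, -0.02]
    - [0, 0, -0.015]
    - [0, 0, -0.008]
    - [0, 0, 0]
    - [0, 0, 0]
    - [0, 0, 0]
    - [0, 0, -0.002]
    - [0, 0, 0]
  angular:
    - [0, 0, 0]
    - [0, 0, 0]
    - [0, 0, 0]
    - [0, 0, 0]
    - [0, 0, 0]
    - [0, 0, 0]
    - [0, 0, 0]
    - [0, 0, 0]
  hand: [0.5, 0.5, 0.5, 0.5, 0.5, 0.5, 0.5, 0.5]

```text
clock: 23.78
position: [0.5938, 0.1416, 0.214]
ee_rot: [0.0, 0.997, 0.072, -0.0]
contact_force: [0.6, 0.4, -1.2]
width: 0.0618
gripper_force: 66.5
```

Emit:
carry_out:
  linear:
    - [0, 0, -0.002]
    - [0, 0, 0]
    - [0, 0, 0]
  angular:
    - [0, 0, 0]
    - [0, 0, 0]
    - [0, 0, 0]
  hand: [0.5, 0.5, 0.5]

```text
clock: 24.03
position: [0.5937, 0.1416, 0.214]
ee_rot: [0.0, 0.997, 0.072, 0.0]
contact_force: [-2.4, 0.1, 5.4]
width: 0.0621
gripper_force: 67.6
```

Emit:
carry_out:
  linear:
    - [0, 0, 0.002]
    - [0, 0, 0]
    - [0, 0, 0]
    - [0, 0, 0.02]
    - [0, 0, 0.04]
    - [0, 0, 0.05]
    - [0, 0, 0.05]
    - [0, 0, 0.042]
  angular:
    - [0, 0, 0]
    - [0, 0, 0]
    - [0, 0, 0]
    - [0, 0, 0]
    - [0, 0, 0]
    - [0, 0, 0]
    - [0, 0, 0]
    - [0, 0, 0]
  hand: [0.85, 0.87, 0.87, 0.87, 0.87, 1, 1, 1]

```text
clock: 24.7
position: [0.594, 0.1416, 0.3174]
ee_rot: [-0.0, 0.997, 0.072, 0.001]
contact_force: [0.5, 0.9, 0.8]
width: 0.0855
gripper_force: 0.0
```

Emit:
carry_out:
  linear:
    - [0, 0, 0]
    - [0, 0, 0]
    - [0, 0, 0]
    - [0, 0, 0]
  angular:
    - [0, 0, 0]
    - [0, 0, 0]
    - [0, 0, 0]
    - [0, 0, 0]
  hand: [1, 1, 1, 1]

```text
clock: 25.03
position: [0.5932, 0.1415, 0.3138]
ee_rot: [0.0, 0.997, 0.072, -0.001]
contact_force: [0.1, -0.6, -0.0]
width: 0.0855
gripper_force: 0.0
```

```bash
python3 look.py w14 .056; python3 - <<'E'
from h import *
for n in('scene','side'):
    for r in rects(manip.get_image(n),cam(n),*BL,.010):
        if r[2]<120: print(n,r)
E
```

```text
TCP [593.2 141.5 313.8] yaw 8.21 tilt [-0.0027 -0.0004] q6 1.55 F [ 0.1 -0.6 -0. ]
(595.5, 141.8, 85.9, 63.7, 8.0, [228, 143], [331, 268]) delta [ 2.3  0.3 -0.2]
scene (580.0, -368.9, 86.0, 62.8, 2.0, [172, 295], [216, 336])
scene (446.8, -379.9, 88.2, 64.0, -16.8, [139, 263], [174, 300])
scene (571.1, 173.4, 94.3, 83.8, 8.6, [338, 175], [377, 205])
side (442.4, -381.3, 84.2, 66.6, -17.2, [309, 310], [340, 333])
side (576.2, -369.9, 84.2, 66.0, 1.4, [347, 288], [380, 315])
side (611.4, 174.7, 95.1, 83.2, 8.0, [283, 165], [312, 187])
```

Emit:
carry_out:
  linear:
    - [-0.002, -0.0635, -0.0055]
    - [-0.002, -0.0635, -0.0055]
    - [-0.002, -0.0635, -0.0055]
    - [-0.002, -0.0635, -0.0055]
    - [-0.002, -0.0635, -0.0055]
    - [-0.002, -0.0635, -0.0055]
    - [-0.002, -0.0635, -0.0055]
    - [-0.002, -0.0635, -0.0055]
  angular:
    - [0, 0, -0.087]
    - [0, 0, -0.087]
    - [0, 0, -0.087]
    - [0, 0, -0.087]
    - [0, 0, -0.087]
    - [0, 0, -0.087]
    - [0, 0, -0.087]
    - [0, 0, -0.087]
  hand: [1, 1, 1, 1, 1, 1, 1, 1]

```text
clock: 25.85
position: [0.5854, -0.1139, 0.2923]
ee_rot: [-0.0, 0.999, 0.044, -0.001]
contact_force: [1.4, -0.4, -0.4]
width: 0.0854
gripper_force: 0.0
```

Emit:
carry_out:
  linear:
    - [-0.002, -0.0635, -0.0055]
    - [-0.002, -0.0635, -0.0055]
    - [-0.002, -0.0635, -0.0055]
    - [-0.002, -0.0635, -0.0055]
    - [-0.002, -0.0635, -0.0055]
    - [-0.002, -0.0635, -0.0055]
    - [-0.002, -0.0635, -0.0055]
    - [-0.002, -0.0635, -0.0055]
  angular:
    - [0, 0, -0.087]
    - [0, 0, -0.087]
    - [0, 0, -0.087]
    - [0, 0, -0.087]
    - [0, 0, -0.087]
    - [0, 0, -0.087]
    - [0, 0, -0.087]
    - [0, 0, -0.087]
  hand: [1, 1, 1, 1, 1, 1, 1, 1]

```text
clock: 26.52
position: [0.5774, -0.3679, 0.27]
ee_rot: [-0.0, 1.0, 0.016, -0.001]
contact_force: [-0.6, 1.0, 0.1]
width: 0.0853
gripper_force: 0.0
```

Emit:
carry_out:
  linear:
    - [0, 0, 0]
    - [0, 0, 0]
    - [0, 0, 0]
    - [0, 0, 0]
    - [0, 0, 0]
    - [0, 0, 0]
  angular:
    - [0, 0, 0]
    - [0, 0, 0]
    - [0, 0, 0]
    - [0, 0, 0]
    - [0, 0, 0]
    - [0, 0, 0]
  hand: [0.9, 0.9, 0.9, 0.9, 0.9, 0.9]

```text
clock: 27.02
position: [0.578, -0.3652, 0.2713]
ee_rot: [-0.0, 1.0, 0.017, 0.0]
contact_force: [0.2, 0.0, -0.1]
width: 0.0768
gripper_force: 0.0
```

```bash
python3 look.py w15
```

```text
TCP [ 578.  -365.2  271.3] yaw 1.91 tilt [0.     0.0001] q6 0.87 F [ 0.2  0.  -0.1]
(577.4, -367.1, 83.5, 63.2, 1.6, [233, 150], [333, 269]) delta [-0.6 -1.9 -0.3]
(449.4, -379.8, 81.5, 64.5, -17.1, [239, 319], [348, 403]) delta [-128.6  -14.6  -19. ]
```

Emit:
carry_out:
  linear:
    - [-0.0012, -0.0038, -0.04]
    - [0, 0, -0.05]
    - [0, 0, -0.05]
    - [0, 0, -0.03]
    - [0, 0, -0.02]
    - [0, 0, 0]
    - [0, 0, 0]
    - [0, 0, 0]
  angular:
    - [0, 0, -0.06]
    - [0, 0, 0]
    - [0, 0, 0]
    - [0, 0, 0]
    - [0, 0, 0]
    - [0, 0, 0]
    - [0, 0, 0]
    - [0, 0, 0]
  hand: [0.9, 0.9, 0.9, 0.9, 0.9, 0.9, 0.9, 0.9]

```text
clock: 27.73
position: [0.5778, -0.3686, 0.1775]
ee_rot: [0.001, 1.0, 0.014, 0.001]
contact_force: [1.1, -0.2, -0.2]
width: 0.0771
gripper_force: 0.0
```

```bash
python3 look.py w16
```

```text
TCP [ 577.8 -368.6  177.5] yaw 1.57 tilt [ 0.002  -0.0017] q6 0.87 F [ 1.1 -0.2 -0.2]
(577.7, -367.4, 84.2, 63.6, 1.5, [194, 192], [356, 368]) delta [-0.1  1.2 -0.1]
```

Emit:
carry_out:
  linear:
    - [0, 0.001, -0.01]
    - [0, 0, -0.009]
    - [0, 0, 0]
    - [0, 0, 0]
    - [0, 0, 0]
    - [0, 0, 0]
    - [0, 0, 0]
    - [0, 0, 0]
  angular:
    - [0, 0, 0]
    - [0, 0, 0]
    - [0, 0, 0]
    - [0, 0, 0]
    - [0, 0, 0]
    - [0, 0, 0]
    - [0, 0, 0]
    - [0, 0, 0]
  hand: [0.9, 0.9, 0.9, 0.6, 0.5, 0.5, 0.5, 0.5]
  force: 60

```text
clock: 28.45
position: [0.5776, -0.3682, 0.1681]
ee_rot: [0.001, 1.0, 0.013, 0.001]
contact_force: [-0.9, 0.1, 5.9]
width: 0.062
gripper_force: 69.4
```

Emit:
carry_out:
  linear:
    - [0, 0, 0.02]
    - [0, 0, 0.04]
    - [0, 0, 0.05]
    - [0, 0, 0.05]
    - [0, 0, 0.04]
    - [0.002, 0.063, 0]
    - [0.002, 0.063, 0]
    - [0.002, 0.063, 0]
  angular:
    - [0, 0, 0]
    - [0, 0, 0]
    - [0, 0, 0]
    - [0, 0, 0]
    - [0, 0, 0]
    - [0, 0, 0.09]
    - [0, 0, 0.09]
    - [0, 0, 0.09]
  hand: [0.5, 0.5, 0.5, 0.5, 0.5, 0.5, 0.5, 0.5]

```text
clock: 29.12
position: [0.5798, -0.2727, 0.2673]
ee_rot: [0.0, 1.0, 0.024, 0.0]
contact_force: [0.5, 0.3, -1.3]
width: 0.0624
gripper_force: 65.9
```

Emit:
carry_out:
  linear:
    - [0.002, 0.063, 0]
    - [0.002, 0.063, 0]
    - [0.002, 0.063, 0]
    - [0.002, 0.063, 0]
    - [0.002, 0.063, 0]
    - [0.002, 0.063, 0]
    - [0.002, 0.063, 0]
    - [0.002, 0.063, 0]
  angular:
    - [0, 0, 0.09]
    - [0, 0, 0.09]
    - [0, 0, 0.09]
    - [0, 0, 0.09]
    - [0, 0, 0.09]
    - [0, 0, 0.09]
    - [0, 0, 0.09]
    - [0, 0, 0.09]
  hand: [0.5, 0.5, 0.5, 0.5, 0.5, 0.5, 0.5, 0.5]

```text
clock: 29.78
position: [0.5878, -0.0198, 0.2668]
ee_rot: [0.0, 0.999, 0.053, -0.0]
contact_force: [0.5, -0.4, -0.8]
width: 0.062
gripper_force: 65.9
```

Emit:
carry_out:
  linear:
    - [0.002, 0.063, 0]
    - [0.002, 0.063, 0]
    - [0.002, 0.063, 0]
    - [0.002, 0.063, 0]
    - [0.002, 0.063, 0]
    - [0, 0, 0]
    - [0, 0, 0]
    - [0, 0, 0]
  angular:
    - [0, 0, 0.09]
    - [0, 0, 0.09]
    - [0, 0, 0.09]
    - [0, 0, 0.09]
    - [0, 0, 0.09]
    - [0, 0, 0]
    - [0, 0, 0]
    - [0, 0, 0]
  hand: [0.5, 0.5, 0.5, 0.5, 0.5, 0.5, 0.5, 0.5]

```text
clock: 30.45
position: [0.5929, 0.1361, 0.2666]
ee_rot: [0.0, 0.997, 0.071, -0.0]
contact_force: [-0.5, -0.0, -1.1]
width: 0.0622
gripper_force: 66.0
```

Emit:
carry_out:
  linear:
    - [0.003, 0.01, -0.02]
    - [0, 0, -0.023]
    - [0, 0, 0]
    - [0, 0, 0]
    - [0, 0, 0]
    - [0, 0, 0]
    - [0, 0, 0]
    - [0, 0, 0]
  angular:
    - [0, 0, 0.01]
    - [0, 0, 0]
    - [0, 0, 0]
    - [0, 0, 0]
    - [0, 0, 0]
    - [0, 0, 0]
    - [0, 0, 0]
    - [0, 0, 0]
  hand: [0.5, 0.5, 0.5, 0.5, 0.5, 0.5, 0.5, 0.5]

```text
clock: 31.12
position: [0.5948, 0.1411, 0.2454]
ee_rot: [0.0, 0.997, 0.071, 0.0]
contact_force: [0.1, -0.0, -1.3]
width: 0.0618
gripper_force: 66.0
```

```bash
python3 hover.py w17
```

```text
TCP [594.8 141.1 245.4] yaw 8.19 tilt [ 0.0007 -0.    ] w 0.06177794552948194 66.00882411003113
('rows', np.int64(170), np.int64(384), 'cols', np.int64(195), np.int64(364), 'disc', array([279.5, 299.7]), [252, 275, 56, 50, 2189])
ref w8 ('rows', np.int64(201), np.int64(384), 'cols', np.int64(195), np.int64(364), 'disc', array([279.5, 300.2]), [252, 276, 56, 49, 2177])
```

Emit:
carry_out:
  linear:
    - [-0.0005, 0, -0.02]
    - [0, 0, -0.013]
    - [0, 0, -0.008]
    - [0, 0, 0]
    - [0, 0, 0]
    - [0, 0, -0.002]
    - [0, 0, 0]
    - [0, 0, 0]
  angular:
    - [0, 0, 0]
    - [0, 0, 0]
    - [0, 0, 0]
    - [0, 0, 0]
    - [0, 0, 0]
    - [0, 0, 0]
    - [0, 0, 0]
    - [0, 0, 0]
  hand: [0.5, 0.5, 0.5, 0.5, 0.5, 0.5, 0.5, 0.5]

```text
clock: 31.83
position: [0.5942, 0.1412, 0.224]
ee_rot: [0.0, 0.997, 0.072, -0.0]
contact_force: [-3.1, -0.1, 4.8]
width: 0.0623
gripper_force: 67.5
```

Emit:
carry_out:
  linear:
    - [0, 0, -0.001]
    - [0, 0, 0]
    - [0, 0, 0]
  angular:
    - [0, 0, 0]
    - [0, 0, 0]
    - [0, 0, 0]
  hand: [0.5, 0.5, 0.5]

```text
clock: 32.08
position: [0.5942, 0.1412, 0.224]
ee_rot: [0.0, 0.997, 0.072, -0.0]
contact_force: [-3.7, -0.0, 7.3]
width: 0.062
gripper_force: 68.0
```

Emit:
carry_out:
  linear:
    - [0, 0, 0.002]
    - [0, 0, 0]
    - [0, 0, 0]
    - [0, 0, 0.02]
    - [0, 0, 0.04]
    - [0, 0, 0.05]
    - [0, 0, 0.05]
    - [0, 0, 0.042]
  angular:
    - [0, 0, 0]
    - [0, 0, 0]
    - [0, 0, 0]
    - [0, 0, 0]
    - [0, 0, 0]
    - [0, 0, 0]
    - [0, 0, 0]
    - [0, 0, 0]
  hand: [0.85, 0.87, 0.87, 0.87, 0.87, 1, 1, 1]

```text
clock: 32.75
position: [0.5947, 0.1412, 0.3273]
ee_rot: [-0.0, 0.997, 0.071, 0.001]
contact_force: [0.7, -0.4, -0.5]
width: 0.0851
gripper_force: 0.0
```

Emit:
carry_out:
  linear:
    - [-0.0174, -0.0612, -0.0065]
    - [-0.0174, -0.0612, -0.0065]
    - [-0.0174, -0.0612, -0.0065]
    - [-0.0174, -0.0612, -0.0065]
    - [-0.0174, -0.0612, -0.0065]
    - [-0.0174, -0.0612, -0.0065]
    - [-0.0174, -0.0612, -0.0065]
    - [-0.0174, -0.0612, -0.0065]
  angular:
    - [0, 0, -0.3235]
    - [0, 0, -0.3235]
    - [0, 0, -0.3235]
    - [0, 0, -0.3235]
    - [0, 0, -0.3235]
    - [0, 0, -0.3235]
    - [0, 0, -0.3235]
    - [0, 0, -0.3235]
  hand: [1, 1, 1, 1, 1, 1, 1, 1]

```text
clock: 33.42
position: [0.5243, -0.105, 0.2996]
ee_rot: [0.0, 0.999, -0.033, 0.001]
contact_force: [1.3, 0.2, -0.1]
width: 0.0853
gripper_force: 0.0
```

Emit:
carry_out:
  linear:
    - [-0.0174, -0.0612, -0.0065]
    - [-0.0174, -0.0612, -0.0065]
    - [-0.0174, -0.0612, -0.0065]
    - [-0.0174, -0.0612, -0.0065]
    - [-0.0174, -0.0612, -0.0065]
    - [-0.0174, -0.0612, -0.0065]
    - [-0.0174, -0.0612, -0.0065]
    - [-0.0174, -0.0612, -0.0065]
  angular:
    - [0, 0, -0.3235]
    - [0, 0, -0.3235]
    - [0, 0, -0.3235]
    - [0, 0, -0.3235]
    - [0, 0, -0.3235]
    - [0, 0, -0.3235]
    - [0, 0, -0.3235]
    - [0, 0, -0.3235]
  hand: [1, 1, 1, 1, 1, 1, 1, 1]

```text
clock: 34.08
position: [0.4547, -0.35, 0.2736]
ee_rot: [0.0, 0.991, -0.136, 0.0]
contact_force: [0.7, -0.0, -0.7]
width: 0.0854
gripper_force: 0.0
```

Emit:
carry_out:
  linear:
    - [-0.0174, -0.0612, -0.0065]
    - [0, 0, 0]
    - [0, 0, 0]
    - [0, 0, 0]
    - [0, 0, 0]
    - [0, 0, 0]
    - [0, 0, 0]
  angular:
    - [0, 0, -0.3235]
    - [0, 0, 0]
    - [0, 0, 0]
    - [0, 0, 0]
    - [0, 0, 0]
    - [0, 0, 0]
    - [0, 0, 0]
  hand: [0.9, 0.9, 0.9, 0.9, 0.9, 0.9, 0.9]

```text
clock: 34.67
position: [0.447, -0.3779, 0.2701]
ee_rot: [0.0, 0.989, -0.147, 0.0]
contact_force: [0.2, 0.5, 0.0]
width: 0.0768
gripper_force: 0.0
```

```bash
python3 look.py w18
```

```text
TCP [ 447.  -377.9  270.1] yaw -16.92 tilt [ 0.0002 -0.0001] q6 1.05 F [0.2 0.5 0. ]
(444.1, -378.9, 83.4, 63.2, -16.9, [232, 153], [332, 272]) delta [-2.9 -1.   0. ]
```

Emit:
carry_out:
  linear:
    - [-0.0056, -0.002, -0.04]
    - [0, 0, -0.05]
    - [0, 0, -0.05]
    - [0, 0, -0.03]
    - [0, 0, -0.018]
    - [0, 0, -0.016]
    - [0, 0, 0]
    - [0, 0, 0]
  angular:
    - [0, 0, 0]
    - [0, 0, 0]
    - [0, 0, 0]
    - [0, 0, 0]
    - [0, 0, 0]
    - [0, 0, 0]
    - [0, 0, 0]
    - [0, 0, 0]
  hand: [0.9, 0.9, 0.9, 0.9, 0.9, 0.9, 0.9, 0.9]

```text
clock: 35.38
position: [0.4441, -0.3801, 0.1682]
ee_rot: [0.0, 0.989, -0.148, 0.0]
contact_force: [0.5, -0.2, -0.0]
width: 0.0766
gripper_force: 0.0
```

Emit:
carry_out:
  linear:
    - [0, 0, 0]
    - [0, 0, 0]
    - [0, 0, 0]
    - [0, 0, 0]
    - [0, 0, 0]
    - [0, 0, 0]
    - [0, 0, 0]
  angular:
    - [0, 0, 0]
    - [0, 0, 0]
    - [0, 0, 0]
    - [0, 0, 0]
    - [0, 0, 0]
    - [0, 0, 0]
    - [0, 0, 0]
  hand: [0.9, 0.6, 0.5, 0.5, 0.5, 0.5, 0.5]
  force: 60

```text
clock: 35.97
position: [0.4441, -0.3804, 0.1695]
ee_rot: [0.001, 0.989, -0.148, 0.001]
contact_force: [-0.9, 1.5, 5.0]
width: 0.0622
gripper_force: 66.0
```

```bash
python3 look.py w19; python3 hover.py w20
```

```text
TCP [ 444.1 -380.4  169.5] yaw -17.02 tilt [ 0.002 -0.002] q6 1.04 F [-0.9  1.5  5. ]
(444.3, -380.8, 85.4, 63.9, -17.3, [194, 196], [365, 382]) delta [ 0.2 -0.4 -0.3]
TCP [ 444.2 -380.4  169.5] yaw -17.02 tilt [ 0.002 -0.002] w 0.06194500148479517 65.99284172058105
('rows', np.int64(197), np.int64(381), 'cols', np.int64(197), np.int64(362), 'disc', array([279.5, 300.2]), [252, 276, 56, 49, 2137])
ref w8 ('rows', np.int64(201), np.int64(384), 'cols', np.int64(195), np.int64(364), 'disc', array([279.5, 300.2]), [252, 276, 56, 49, 2177])
```

Emit:
carry_out:
  linear:
    - [0, 0, 0.02]
    - [0, 0, 0.04]
    - [0, 0, 0.05]
    - [0, 0, 0.05]
    - [0, 0, 0.04]
    - [0.0177, 0.0614, 0]
    - [0.0177, 0.0614, 0]
    - [0.0177, 0.0614, 0]
  angular:
    - [0, 0, 0]
    - [0, 0, 0]
    - [0, 0, 0]
    - [0, 0, 0]
    - [0, 0, 0]
    - [0, 0, 0.3235]
    - [0, 0, 0.3235]
    - [0, 0, 0.3235]
  hand: [0.5, 0.5, 0.5, 0.5, 0.5, 0.5, 0.5, 0.5]

```text
clock: 36.73
position: [0.4702, -0.2873, 0.2691]
ee_rot: [0.0, 0.994, -0.11, 0.001]
contact_force: [0.9, 0.8, -1.3]
width: 0.062
gripper_force: 66.0
```

Emit:
carry_out:
  linear:
    - [0.0177, 0.0614, 0]
    - [0.0177, 0.0614, 0]
    - [0.0177, 0.0614, 0]
    - [0.0177, 0.0614, 0]
    - [0.0177, 0.0614, 0]
    - [0.0177, 0.0614, 0]
    - [0.0177, 0.0614, 0]
    - [0.0177, 0.0614, 0]
  angular:
    - [0, 0, 0.3235]
    - [0, 0, 0.3235]
    - [0, 0, 0.3235]
    - [0, 0, 0.3235]
    - [0, 0, 0.3235]
    - [0, 0, 0.3235]
    - [0, 0, 0.3235]
    - [0, 0, 0.3235]
  hand: [0.5, 0.5, 0.5, 0.5, 0.5, 0.5, 0.5, 0.5]

```text
clock: 37.4
position: [0.5411, -0.0408, 0.2686]
ee_rot: [0.0, 1.0, -0.005, 0.0]
contact_force: [0.3, -0.7, -1.4]
width: 0.062
gripper_force: 66.0
```

Emit:
carry_out:
  linear:
    - [0.0177, 0.0614, 0]
    - [0.0177, 0.0614, 0]
    - [0.0177, 0.0614, 0]
    - [0.0177, 0.0614, 0]
    - [0.0177, 0.0614, 0]
    - [0.016, 0.06, 0]
    - [0, 0, 0]
    - [0, 0, 0]
  angular:
    - [0, 0, 0.3235]
    - [0, 0, 0.3235]
    - [0, 0, 0.3235]
    - [0, 0, 0.3235]
    - [0, 0, 0.3235]
    - [0, 0, 0.3235]
    - [0, 0, 0]
    - [0, 0, 0]
  hand: [0.5, 0.5, 0.5, 0.5, 0.5, 0.5, 0.5, 0.5]

```text
clock: 38.07
position: [0.5933, 0.1427, 0.2682]
ee_rot: [0.0, 0.997, 0.073, 0.0]
contact_force: [-0.1, -0.1, -1.8]
width: 0.062
gripper_force: 66.1
```

Emit:
carry_out:
  linear:
    - [0, 0, 0]
    - [0, 0, 0]
    - [0, 0, 0]
    - [0, 0, 0]
  angular:
    - [0, 0, 0]
    - [0, 0, 0]
    - [0, 0, 0]
    - [0, 0, 0]
  hand: [0.5, 0.5, 0.5, 0.5]

```text
clock: 38.4
position: [0.5932, 0.1401, 0.268]
ee_rot: [0.0, 0.997, 0.071, -0.0]
contact_force: [-0.2, 0.1, -1.9]
width: 0.0624
gripper_force: 66.1
```

```bash
python3 hover.py w21
```

```text
TCP [593.2 140.1 268. ] yaw 8.11 tilt [-0.0002 -0.0003] w 0.062359137288853124 66.06360912322998
('rows', np.int64(157), np.int64(383), 'cols', np.int64(196), np.int64(363), 'disc', array([279.5, 299.9]), [252, 276, 56, 49, 2144])
ref w8 ('rows', np.int64(201), np.int64(384), 'cols', np.int64(195), np.int64(364), 'disc', array([279.5, 300.2]), [252, 276, 56, 49, 2177])
```

Emit:
carry_out:
  linear:
    - [0.0024, 0.0022, -0.02]
    - [0, 0, -0.02]
    - [0, 0, -0.014]
    - [0, 0, -0.006]
    - [0, 0, 0]
    - [0, 0, 0]
    - [0, 0, 0]
  angular:
    - [0, 0, 0.02]
    - [0, 0, 0]
    - [0, 0, 0]
    - [0, 0, 0]
    - [0, 0, 0]
    - [0, 0, 0]
    - [0, 0, 0]
  hand: [0.5, 0.5, 0.5, 0.5, 0.5, 0.5, 0.5]

```text
clock: 39.03
position: [0.5947, 0.1423, 0.2379]
ee_rot: [0.0, 0.997, 0.072, 0.0]
contact_force: [-0.4, -0.1, -1.7]
width: 0.0619
gripper_force: 66.1
```

Emit:
carry_out:
  linear:
    - [0, 0, -0.003]
    - [0, 0, 0]
    - [0, 0, 0]
    - [0, 0, 0]
  angular:
    - [0, 0, 0]
    - [0, 0, 0]
    - [0, 0, 0]
    - [0, 0, 0]
  hand: [0.5, 0.5, 0.5, 0.5]

```text
clock: 39.37
position: [0.5945, 0.1423, 0.2365]
ee_rot: [0.0, 0.997, 0.072, 0.0]
contact_force: [-0.1, 0.1, -1.6]
width: 0.0625
gripper_force: 66.1
```

Emit:
carry_out:
  linear:
    - [0, -0.0018, 0]
    - [0, 0, 0]
    - [0, 0, -0.002]
    - [0, 0, 0]
    - [0, 0, 0]
  angular:
    - [0, 0, 0]
    - [0, 0, 0]
    - [0, 0, 0]
    - [0, 0, 0]
    - [0, 0, 0]
  hand: [0.5, 0.5, 0.5, 0.5, 0.5]

```text
clock: 39.78
position: [0.5946, 0.1414, 0.2355]
ee_rot: [0.0, 0.997, 0.072, 0.0]
contact_force: [-0.8, -0.0, -0.4]
width: 0.0621
gripper_force: 66.2
```

Emit:
carry_out:
  linear:
    - [0, 0, -0.002]
    - [0, 0, 0]
    - [0, 0, 0]
  angular:
    - [0, 0, 0]
    - [0, 0, 0]
    - [0, 0, 0]
  hand: [0.5, 0.5, 0.5]

```text
clock: 40.03
position: [0.5946, 0.1413, 0.2355]
ee_rot: [0.0, 0.997, 0.072, 0.0]
contact_force: [-1.1, -0.5, 5.2]
width: 0.062
gripper_force: 66.8
```

Contact at level four. Release, rise, and look at the pile.

Emit:
carry_out:
  linear:
    - [0, 0, 0.002]
    - [0, 0, 0]
    - [0, 0, 0]
    - [0, 0, 0.02]
    - [0, 0, 0.04]
    - [0, 0, 0.05]
    - [0, 0, 0.05]
    - [0, 0, 0.042]
  angular:
    - [0, 0, 0]
    - [0, 0, 0]
    - [0, 0, 0]
    - [0, 0, 0]
    - [0, 0, 0]
    - [0, 0, 0]
    - [0, 0, 0]
    - [0, 0, 0]
  hand: [0.85, 0.87, 0.87, 0.87, 0.87, 1, 1, 1]

```text
clock: 40.7
position: [0.5947, 0.1414, 0.3386]
ee_rot: [-0.0, 0.997, 0.072, 0.001]
contact_force: [0.6, 0.2, 0.2]
width: 0.0853
gripper_force: 0.0
```

Emit:
carry_out:
  linear:
    - [0, 0, 0]
    - [0, 0, 0]
    - [0, 0, 0]
    - [0, 0, 0]
    - [0, 0, 0]
  angular:
    - [0, 0, 0]
    - [0, 0, 0]
    - [0, 0, 0]
    - [0, 0, 0]
    - [0, 0, 0]
  hand: [1, 1, 1, 1, 1]

```text
clock: 41.12
position: [0.5941, 0.1413, 0.3349]
ee_rot: [0.0, 0.997, 0.072, -0.001]
contact_force: [0.9, 0.5, 0.3]
width: 0.0856
gripper_force: 0.0
```

```bash
python3 look.py w22 .076; python3 - <<'E'
from h import *
a=[cv2.resize(np.load('pics/w22.npy')[100:290,170:390],(400,345))]
for n,cr in(('scene',(320,150,410,228)),('side',(250,130,340,208))):
    im=manip.get_image(n); a.append(cv2.resize(im[cr[1]:cr[3],cr[0]:cr[2]],(398,345),interpolation=cv2.INTER_CUBIC))
cv2.imwrite('pics/pile.png',cv2.cvtColor(cv2.resize(np.hstack(a),(800,231)),cv2.COLOR_RGB2BGR))
E
```

```text
TCP [594.1 141.3 334.9] yaw 8.29 tilt [-0.0029 -0.0004] q6 1.55 F [0.9 0.5 0.3]
(596.8, 141.6, 89.3, 63.7, 8.3, [229, 139], [331, 269]) delta [2.7 0.3 0. ]
```

View pics/pile.png

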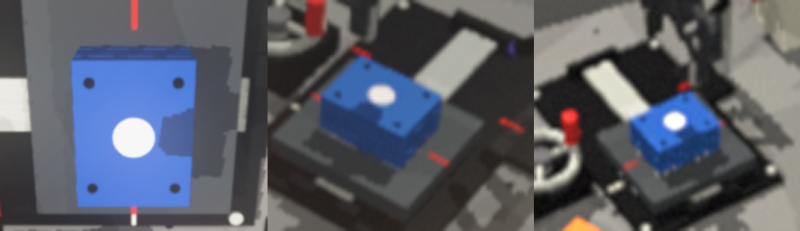

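Emit:
carry_out:
  linear:
    - [-0.034, -0.048, -0.0138]
    - [-0.034, -0.048, -0.0138]
    - [-0.034, -0.048, -0.0138]
    - [-0.034, -0.048, -0.0138]
    - [-0.034, -0.048, -0.0138]
    - [-0.034, -0.048, -0.0138]
    - [-0.034, -0.048, -0.0138]
    - [-0.034, -0.048, -0.0138]
  angular:
    - [0, 0, 0.055]
    - [0, 0, 0.055]
    - [0, 0, 0.055]
    - [0, 0, 0.055]
    - [0, 0, 0.055]
    - [0, 0, 0.055]
    - [0, 0, 0.055]
    - [0, 0, 0.055]
  hand: [1, 1, 1, 1, 1, 1, 1, 1]

```text
clock: 41.93
position: [0.4575, -0.0515, 0.2807]
ee_rot: [0.0, 0.996, 0.09, -0.0]
contact_force: [0.4, 0.4, 0.2]
width: 0.0856
gripper_force: 0.0
```

Emit:
carry_out:
  linear:
    - [0, 0, 0]
    - [0, 0, 0]
    - [0, 0, 0]
    - [0, 0, 0]
    - [0, 0, 0]
    - [0, 0, 0]
  angular:
    - [0, 0, 0]
    - [0, 0, 0]
    - [0, 0, 0]
    - [0, 0, 0]
    - [0, 0, 0]
    - [0, 0, 0]
  hand: [1, 1, 1, 1, 1, 1]

```text
clock: 42.43
position: [0.4591, -0.05, 0.2813]
ee_rot: [0.0, 0.996, 0.091, 0.0]
contact_force: [-0.1, 0.1, 0.8]
width: 0.0854
gripper_force: 0.0
```

```bash
cat > lookw.py <<'E'
from h import *
z=float(sys.argv[2]); s,im=save('wrist',sys.argv[1],None,10/7); c=cam('wrist',s); np.save(f'pics/{sys.argv[1]}_T.npy',c[1])
m=R.from_quat(np.r_[s['ee_rot'][1:],s['ee_rot'][0]]).as_matrix(); print('TCP',(s['position']*1000).round(1),'yaw',np.degrees(np.arctan2(m[1,0],m[0,0])).round(2),'tilt',m[:2,2].round(4))
print('hsv',cv2.cvtColor(im,cv2.COLOR_RGB2HSV)[210,280])
for r in rects(im,c,(14,80,90),(28,200,255),z,800): print(r)
E
python3 lookw.py w23 .020
```

```text
TCP [459.1 -50.  281.3] yaw 10.39 tilt [ 0.0006 -0.0001]
hsv [ 20 134 233]
(456.6, -51.6, 69.9, 46.5, 10.1, [246, 164], [317, 263])
```

View pics/w23.png

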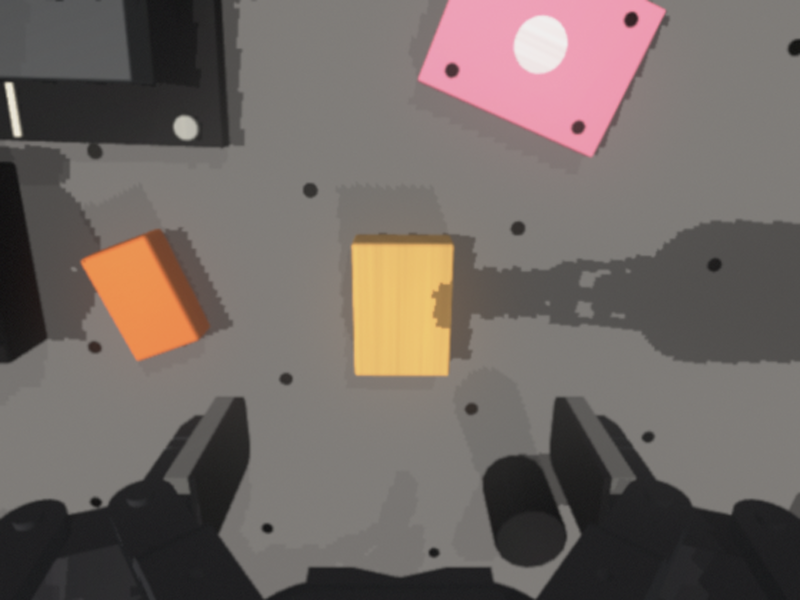

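Emit:
carry_out:
  linear:
    - [-0.0088, -0.0038, -0.04]
    - [0, 0, -0.05]
    - [0, 0, -0.05]
    - [0, 0, -0.035]
    - [0, 0, -0.02]
    - [0, 0, -0.015]
    - [0, 0, 0]
    - [0, 0, 0]
  angular:
    - [0, 0, -0.06]
    - [0, 0, 0]
    - [0, 0, 0]
    - [0, 0, 0]
    - [0, 0, 0]
    - [0, 0, 0]
    - [0, 0, 0]
    - [0, 0, 0]
  hand: [0.8, 0.8, 0.8, 0.8, 0.8, 0.8, 0.8, 0.8]

```text
clock: 43.15
position: [0.4545, -0.0524, 0.1762]
ee_rot: [0.0, 0.996, 0.088, -0.0]
contact_force: [0.4, -0.8, -0.8]
width: 0.0681
gripper_force: 0.0
```

Emit:
carry_out:
  linear:
    - [0, 0, 0]
    - [0, 0, 0]
    - [0, 0, 0]
    - [0, 0, 0]
    - [0, 0, 0]
    - [0, 0, 0]
    - [0, 0, 0]
    - [0, 0, 0]
  angular:
    - [0, 0, 0]
    - [0, 0, 0]
    - [0, 0, 0]
    - [0, 0, 0]
    - [0, 0, 0]
    - [0, 0, 0]
    - [0, 0, 0]
    - [0, 0, 0]
  hand: [0.6, 0.4, 0.3, 0.3, 0.3, 0.3, 0.3, 0.3]
  force: 80

```text
clock: 43.82
position: [0.4545, -0.0524, 0.1775]
ee_rot: [0.0, 0.996, 0.087, 0.001]
contact_force: [0.0, 1.2, 6.4]
width: 0.0442
gripper_force: 82.5
```

```bash
python3 lookw.py w24 .020
```

```text
TCP [454.5 -52.4 177.5] yaw 10.02 tilt [ 0.0024 -0.0003]
hsv [ 17 124 127]
(458.4, -51.9, 71.7, 46.1, 10.0, [218, 206], [341, 366])
```

View pics/w24.png

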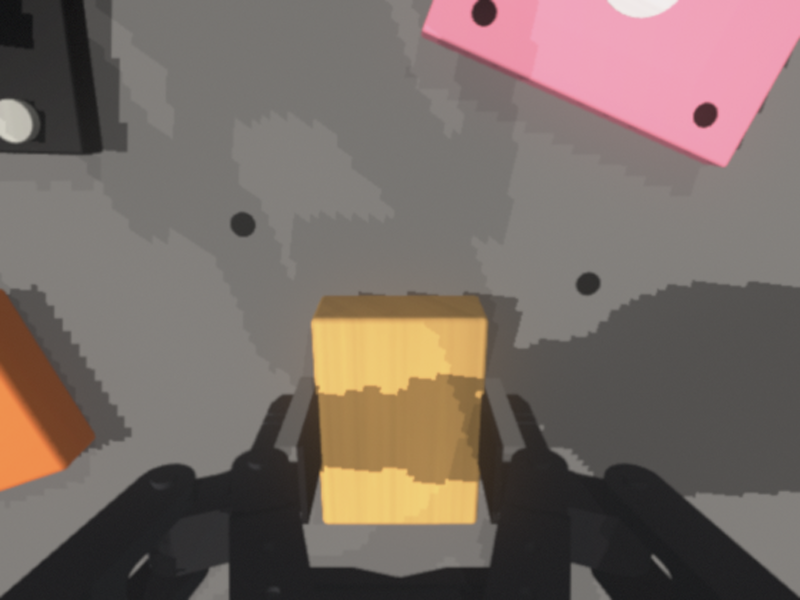

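Emit:
carry_out:
  linear:
    - [0, 0, 0.02]
    - [0, 0, 0.04]
    - [0, 0, 0.05]
    - [0, 0, 0.05]
    - [0, 0, 0.05]
    - [0, 0, 0.03]
    - [0, 0, 0]
    - [0.02, 0.026, 0]
  angular:
    - [0, 0, 0]
    - [0, 0, 0]
    - [0, 0, 0]
    - [0, 0, 0]
    - [0, 0, 0]
    - [0, 0, 0]
    - [0, 0, 0]
    - [0, 0, 0]
  hand: [0.3, 0.3, 0.3, 0.3, 0.3, 0.3, 0.3, 0.3]

```text
clock: 44.53
position: [0.4624, -0.0405, 0.2963]
ee_rot: [0.001, 0.996, 0.087, -0.001]
contact_force: [-0.8, -0.2, -6.9]
width: 0.0441
gripper_force: 83.7
```

Emit:
carry_out:
  linear:
    - [0.032, 0.045, 0]
    - [0.032, 0.045, 0]
    - [0.032, 0.045, 0]
    - [0.032, 0.045, 0]
    - [0.032, 0.045, 0]
    - [0.032, 0.045, 0]
    - [0.032, 0.045, 0]
    - [0.032, 0.045, 0]
  angular:
    - [0, 0, -0.05]
    - [0, 0, -0.05]
    - [0, 0, -0.05]
    - [0, 0, -0.05]
    - [0, 0, -0.05]
    - [0, 0, -0.05]
    - [0, 0, -0.05]
    - [0, 0, -0.05]
  hand: [0.3, 0.3, 0.3, 0.3, 0.3, 0.3, 0.3, 0.3]

```text
clock: 45.2
position: [0.5919, 0.1416, 0.2938]
ee_rot: [0.0, 0.997, 0.071, -0.002]
contact_force: [0.3, -0.9, -5.1]
width: 0.0435
gripper_force: 83.8
```

Emit:
carry_out:
  linear:
    - [0, 0, 0]
    - [0, 0, 0]
    - [0, 0, 0]
    - [0, 0, 0]
    - [0, 0, 0]
    - [0, 0, 0]
    - [0, 0, 0]
  angular:
    - [0, 0, 0]
    - [0, 0, 0]
    - [0, 0, 0]
    - [0, 0, 0]
    - [0, 0, 0]
    - [0, 0, 0]
    - [0, 0, 0]
  hand: [0.3, 0.3, 0.3, 0.3, 0.3, 0.3, 0.3]

```text
clock: 45.78
position: [0.5919, 0.1399, 0.2963]
ee_rot: [0.0, 0.997, 0.071, 0.0]
contact_force: [-0.0, -0.4, -5.3]
width: 0.0441
gripper_force: 83.9
```

```bash
python3 lookw.py w25 .140
```

```text
TCP [591.9 139.9 296.3] yaw 8.15 tilt [ 0.0001 -0.0001]
hsv [ 15 121 166]
(588.0, 136.6, 86.7, 51.2, 8.2, [217, 208], [346, 396])
(694.1, 75.3, 32.0, 16.0, 33.5, [499, 0], [559, 88])
```

Emit:
carry_out:
  linear:
    - [0.0044, 0.0026, -0.02]
    - [0, 0, -0.025]
    - [0, 0, -0.02]
    - [0, 0, -0.014]
    - [0, 0, 0]
    - [0, 0, 0]
    - [0, 0, 0]
  angular:
    - [0, 0, 0]
    - [0, 0, 0]
    - [0, 0, 0]
    - [0, 0, 0]
    - [0, 0, 0]
    - [0, 0, 0]
    - [0, 0, 0]
  hand: [0.3, 0.3, 0.3, 0.3, 0.3, 0.3, 0.3]

```text
clock: 46.42
position: [0.5946, 0.1418, 0.2569]
ee_rot: [0.0, 0.997, 0.071, 0.0]
contact_force: [-0.4, -0.0, -5.6]
width: 0.0439
gripper_force: 84.0
```

Emit:
carry_out:
  linear:
    - [0, 0, -0.002]
    - [0, 0, 0]
    - [0, 0, 0]
  angular:
    - [0, 0, 0]
    - [0, 0, 0]
    - [0, 0, 0]
  hand: [0.3, 0.3, 0.3]

```text
clock: 46.67
position: [0.5944, 0.1418, 0.256]
ee_rot: [0.0, 0.997, 0.072, 0.0]
contact_force: [-0.3, 0.3, -5.5]
width: 0.0442
gripper_force: 83.9
```

```bash
python3 lookw.py w26 .097; python3 - <<'E'
import cv2,numpy as np
cv2.imwrite('pics/w26c.png',cv2.cvtColor(cv2.resize(np.load('pics/w26.npy')[150:,100:460],None,fx=2,fy=2),cv2.COLOR_RGB2BGR))
E
```

```text
TCP [594.4 141.8 256. ] yaw 8.2 tilt [ 0.0007 -0.    ]
hsv [ 16 125 169]
(596.6, 142.1, 72.8, 46.9, 8.3, [218, 207], [340, 367])
(700.0, 68.8, 25.9, 5.8, 21.1, [541, 0], [559, 83])
```

View pics/w26c.png

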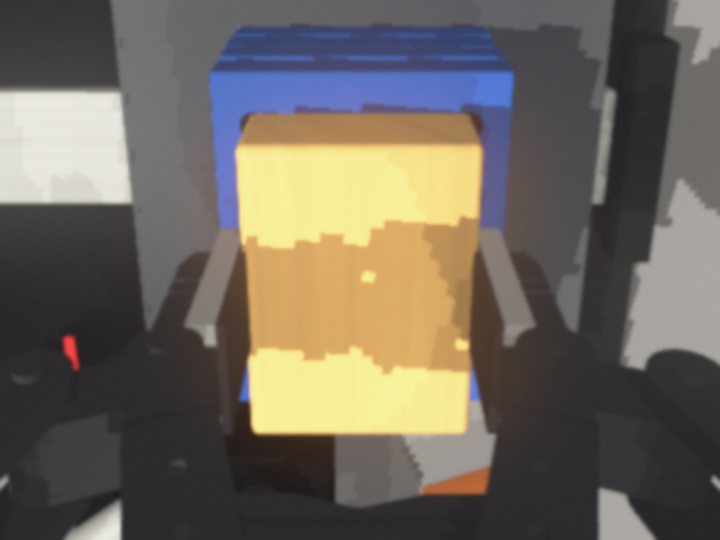

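Emit:
carry_out:
  linear:
    - [0.001, 0, -0.002]
    - [0, 0, -0.002]
    - [0, 0, 0]
    - [0, 0, 0]
  angular:
    - [0, 0, 0]
    - [0, 0, 0]
    - [0, 0, 0]
    - [0, 0, 0]
  hand: [0.3, 0.3, 0.3, 0.3]

```text
clock: 47.05
position: [0.5948, 0.1418, 0.2536]
ee_rot: [0.0, 0.997, 0.071, -0.0]
contact_force: [0.8, 0.5, -6.0]
width: 0.044
gripper_force: 84.0
```

Emit:
carry_out:
  linear:
    - [0, 0, -0.002]
    - [0, 0, 0]
    - [0, 0, 0]
  angular:
    - [0, 0, 0]
    - [0, 0, 0]
    - [0, 0, 0]
  hand: [0.3, 0.3, 0.3]

```text
clock: 47.3
position: [0.5948, 0.1418, 0.2535]
ee_rot: [0.0, 0.997, 0.072, 0.0]
contact_force: [-2.9, -0.7, 3.1]
width: 0.0443
gripper_force: 84.7
```

Emit:
carry_out:
  linear:
    - [0, 0, 0.002]
    - [0, 0, 0]
    - [0, 0, 0]
    - [0, 0, 0.01]
    - [0, 0, 0.04]
    - [0, 0, 0.05]
    - [0, 0, 0.05]
    - [0, 0, 0.042]
  angular:
    - [0, 0, 0]
    - [0, 0, 0]
    - [0, 0, 0]
    - [0, 0, 0]
    - [0, 0, 0]
    - [0, 0, 0]
    - [0, 0, 0]
    - [0, 0, 0]
  hand: [0.65, 0.75, 0.75, 0.75, 0.75, 1, 1, 1]

```text
clock: 47.97
position: [0.5951, 0.1418, 0.3517]
ee_rot: [-0.0, 0.997, 0.071, 0.001]
contact_force: [-0.0, 0.1, 0.2]
width: 0.0853
gripper_force: 0.0
```

Emit:
carry_out:
  linear:
    - [-0.038, 0.0137, 0]
    - [-0.038, 0.0137, 0]
    - [-0.038, 0.0137, 0]
    - [-0.038, 0.0137, 0]
    - [-0.038, 0.0137, -0.02]
    - [-0.038, 0.0137, -0.03]
    - [0, 0, 0]
    - [0, 0, 0]
  angular:
    - [0, 0, -0.3]
    - [0, 0, -0.3]
    - [0, 0, -0.3]
    - [0, 0, -0.3]
    - [0, 0, -0.3]
    - [0, 0, -0.29]
    - [0, 0, 0]
    - [0, 0, 0]
  hand: [1, 1, 1, 1, 1, 1, 1, 1]

```text
clock: 48.63
position: [0.4802, 0.1831, 0.3247]
ee_rot: [0.0, 1.0, 0.001, -0.0]
contact_force: [0.8, 0.1, 0.0]
width: 0.0852
gripper_force: 0.0
```

Emit:
carry_out:
  linear:
    - [0, 0, 0]
    - [0, 0, 0]
    - [0, 0, 0]
    - [0, 0, 0]
  angular:
    - [0, 0, 0]
    - [0, 0, 0]
    - [0, 0, 0]
    - [0, 0, 0]
  hand: [1, 1, 1, 1]

```text
clock: 48.97
position: [0.4818, 0.1827, 0.3251]
ee_rot: [-0.0, 1.0, -0.0, 0.001]
contact_force: [0.8, 0.6, 0.3]
width: 0.0856
gripper_force: 0.0
```

```bash
python3 - <<'E'
from h import *
s,im=save('wrist','w27',None,10/7); c=cam('wrist',s); print(s['position'],s['ee_rot'])
m=cv2.inRange(cv2.cvtColor(im,cv2.COLOR_RGB2HSV),(0,150,80),(6,255,255)); n,l,st,ce=cv2.connectedComponentsWithStats(m)
for i in range(1,n):
    if st[i][4]>60: print(st[i],ce[i],onz(c,ce[i],.095))
E
```

```text
[0.48184126 0.18265895 0.32505523] [-4.48319929e-05  9.99999741e-01 -3.41442069e-04  6.32680486e-04]
[350 114   6  28 121] [352.74380165 126.92561983] [0.54092198 0.14377537 0.095     ]
[216 155  10  28 146] [220.67808219 168.34246575] [0.51855046 0.2148644  0.095     ]
[ 269  200   30   47 1093] [283.12442818 224.35864593] [0.48552087 0.18053025 0.095     ]
```

View pics/w27.png

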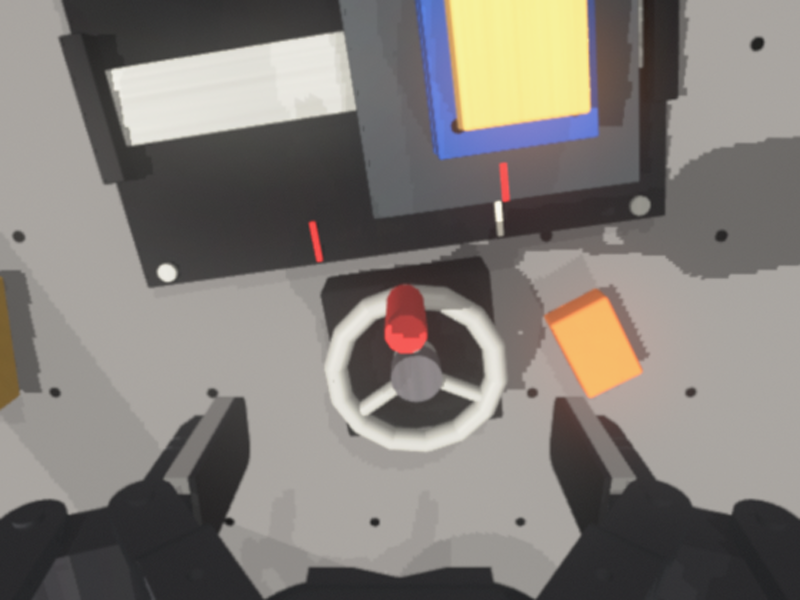

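```bash
cat > mark.py <<'E'
from h import *
# along-rail distance between carriage mark and base red line (needs x<.56 blobs)
def mark(im,c):
    m=cv2.inRange(cv2.cvtColor(im,cv2.COLOR_RGB2HSV),(0,120,80),(8,255,255)); n,l,st,ce=cv2.connectedComponentsWithStats(m)
    f=np.radians(8.2); y=np.array([-np.sin(f),np.cos(f)]); x=np.array([np.cos(f),np.sin(f)])
    for i in range(1,n):
        if st[i][4]>30:
            P=onz(c,ce[i],.036)[:2]*1000; B=onz(c,ce[i],.018)[:2]*1000
            print(st[i].tolist(),'z36: x',round(P@x,1),'y',round(P@y,1),'| z18: x',round(B@x,1),'y',round(B@y,1))
if __name__=='__main__':
    s,im=save('wrist',sys.argv[1]); c=cam('wrist',s); print(s['position'],s['contact_force']); mark(im,c)
E
python3 - <<'E'
from mark import *
s=manip.get_state(); im=np.load('pics/w27.npy'); c=cam('wrist',s)
mark(im,c); print('knob',onz(c,np.array((405,335))*.7,.095),'rim',onz(c,np.array((416,369))*.7,.049))
im5=np.load('pics/w5.npy'); mark(im5,(c[0],np.load('pics/w5_T.npy')))
E
python3 circ.py 9 -15 12; python3 circ.py -171 -15 12;python3 circ.py -351 -15 12; python3 circ.py -531 -15 4
```

```text
[350, 114, 7, 28, 154] z36: x 546.6 y 54.9 | z18: x 543.9 y 51.8
[216, 154, 11, 30, 172] z36: x 531.5 y 150.2 | z18: x 527.8 y 153.7
[269, 199, 31, 49, 1205] z36: x 483.0 y 112.0 | z18: x 475.9 y 112.9
knob [0.47893416 0.18030466 0.095     ] rim [0.44029322 0.17413986 0.049     ]
[120, 65, 11, 38, 251] z36: x 690.7 y 145.0 | z18: x 690.5 y 152.2
[275, 104, 6, 31, 184] z36: x 669.7 y 54.9 | z18: x 667.9 y 55.0
[276, 284, 5, 22, 109] z36: x 547.3 y 55.1 | z18: x 535.9 y 55.3
[176, 357, 37, 63, 1251] z36: x 464.2 y 122.3 | z18: x 446.4 y 127.7
[[0.001, -0.022], [-0.006, -0.021], [-0.01, -0.019], [-0.015, -0.016], [-0.019, -0.012], [-0.021, -0.006], [-0.022, -0.001], [-0.021, 0.006], [-0.019, 0.01], [-0.016, 0.015], [-0.012, 0.019], [-0.006, 0.021]] end -171.0
[[-0.001, 0.022], [0.006, 0.021], [0.01, 0.019], [0.015, 0.016], [0.019, 0.012], [0.021, 0.006], [0.022, 0.001], [0.021, -0.006], [0.019, -0.01], [0.016, -0.015], [0.012, -0.019], [0.006, -0.021]] end -351.0
[[0.001, -0.022], [-0.006, -0.021], [-0.01, -0.019], [-0.015, -0.016], [-0.019, -0.012], [-0.021, -0.006], [-0.022, -0.001], [-0.021, 0.006], [-0.019, 0.01], [-0.016, 0.015], [-0.012, 0.019], [-0.006, 0.021]] end -531.0
[[-0.001, 0.022], [0.006, 0.021], [0.01, 0.019], [0.015, 0.016]] end -591.0
```

Emit:
carry_out:
  linear:
    - [-0.003, -0.0024, -0.04]
    - [0, 0, -0.05]
    - [0, 0, -0.05]
    - [0, 0, -0.03]
    - [0, 0, -0.016]
    - [0, 0, 0]
    - [0, 0, 0]
    - [0, 0, 0]
  angular:
    - [0, 0, 0]
    - [0, 0, 0]
    - [0, 0, 0]
    - [0, 0, 0]
    - [0, 0, 0]
    - [0, 0, 0]
    - [0, 0, 0]
    - [0, 0, 0]
  hand: [1, 1, 1, 0.8, 0.6, 0.5, 0.4, 0.35]
  force: 20

```text
clock: 49.68
position: [0.4801, 0.1818, 0.2327]
ee_rot: [-0.0, 1.0, -0.0, 0.001]
contact_force: [0.3, -0.2, -0.5]
width: 0.0298
gripper_force: 0.0
```

Emit:
carry_out:
  linear:
    - [0, 0, 0]
    - [0, 0, 0]
    - [0, 0, 0]
    - [0, 0, 0]
    - [0, 0, 0]
    - [0, 0, 0]
  angular:
    - [0, 0, 0]
    - [0, 0, 0]
    - [0, 0, 0]
    - [0, 0, 0]
    - [0, 0, 0]
    - [0, 0, 0]
  hand: [0.25, 0.15, 0.1, 0.1, 0.1, 0.1]
  force: 20

```text
clock: 50.18
position: [0.4799, 0.1808, 0.233]
ee_rot: [0.001, 1.0, 0.001, 0.001]
contact_force: [0.3, -5.3, 3.5]
width: 0.0172
gripper_force: 21.5
```

Emit:
carry_out:
  linear:
    - [0.0, -0.01, 0]
    - [0.001, -0.012, 0]
    - [-0.006, -0.021, 0]
    - [-0.01, -0.019, 0]
    - [-0.015, -0.016, 0]
    - [-0.019, -0.012, 0]
    - [-0.021, -0.006, 0]
    - [0, 0, 0]
  angular:
    - [0, 0, 0]
    - [0, 0, 0]
    - [0, 0, 0]
    - [0, 0, 0]
    - [0, 0, 0]
    - [0, 0, 0]
    - [0, 0, 0]
    - [0, 0, 0]
  hand: [0.1, 0.1, 0.1, 0.1, 0.1, 0.1, 0.1, 0.1]

```text
clock: 50.85
position: [0.4432, 0.1327, 0.2329]
ee_rot: [0.0, 1.0, -0.0, 0.0]
contact_force: [-0.7, -2.2, 8.1]
width: 0.0172
gripper_force: 22.2
```

```bash
python3 mark.py w28
```

```text
[0.44316815 0.13267228 0.23291179] [-0.74822932 -2.18168748  8.06481944]
[237, 42, 15, 47, 370] z36: x 547.4 y 70.1 | z18: x 548.3 y 71.6
[83, 113, 20, 45, 389] z36: x 528.5 y 142.0 | z18: x 527.4 y 151.4
[255, 259, 50, 94, 3851] z36: x 427.9 y 72.1 | z18: x 415.8 y 73.8
```

Emit:
carry_out:
  linear:
    - [-0.022, -0.001, 0]
    - [-0.021, 0.006, 0]
    - [-0.019, 0.01, 0]
    - [-0.016, 0.015, 0]
    - [-0.012, 0.019, 0]
    - [-0.006, 0.021, 0]
    - [-0.001, 0.022, 0]
    - [0.006, 0.021, 0]
  angular:
    - [0, 0, 0]
    - [0, 0, 0]
    - [0, 0, 0]
    - [0, 0, 0]
    - [0, 0, 0]
    - [0, 0, 0]
    - [0, 0, 0]
    - [0, 0, 0]
  hand: [0.1, 0.1, 0.1, 0.1, 0.1, 0.1, 0.1, 0.1]

```text
clock: 51.57
position: [0.3992, 0.1903, 0.2329]
ee_rot: [0.0, 1.0, 0.0, 0.002]
contact_force: [3.1, -3.6, 7.5]
width: 0.0173
gripper_force: 22.0
```

Emit:
carry_out:
  linear:
    - [0.01, 0.019, 0]
    - [0.015, 0.016, 0]
    - [0.019, 0.012, 0]
    - [0.021, 0.006, 0]
    - [0.022, 0.001, 0]
    - [0.021, -0.006, 0]
    - [0.019, -0.01, 0]
    - [0.016, -0.015, 0]
  angular:
    - [0, 0, 0]
    - [0, 0, 0]
    - [0, 0, 0]
    - [0, 0, 0]
    - [0, 0, 0]
    - [0, 0, 0]
    - [0, 0, 0]
    - [0, 0, 0]
  hand: [0.1, 0.1, 0.1, 0.1, 0.1, 0.1, 0.1, 0.1]

```text
clock: 52.23
position: [0.4704, 0.2017, 0.2329]
ee_rot: [-0.0, 1.0, 0.0, 0.0]
contact_force: [-3.0, -0.4, 9.8]
width: 0.0176
gripper_force: 22.3
```

Emit:
carry_out:
  linear:
    - [0, 0, 0]
    - [0, 0, 0]
    - [0, 0, 0]
  angular:
    - [0, 0, 0]
    - [0, 0, 0]
    - [0, 0, 0]
  hand: [0.1, 0.1, 0.1]

```text
clock: 52.48
position: [0.4706, 0.2012, 0.2329]
ee_rot: [-0.0, 1.0, -0.0, 0.001]
contact_force: [0.1, -0.7, 7.8]
width: 0.0175
gripper_force: 22.2
```

```bash
python3 mark.py w29
```

```text
[0.47063667 0.20120733 0.23292146] [ 0.10060266 -0.70348507  7.79567848]
[308, 124, 11, 42, 300] z36: x 547.1 y 109.2 | z18: x 543.9 y 108.0
[223, 176, 13, 33, 251] z36: x 530.9 y 150.4 | z18: x 526.0 y 153.7
[255, 259, 50, 95, 3881] z36: x 465.0 y 136.2 | z18: x 453.0 y 137.9
```

Emit:
carry_out:
  linear:
    - [0.012, -0.019, 0]
    - [0.006, -0.021, 0]
    - [0.001, -0.022, 0]
    - [-0.006, -0.021, 0]
    - [-0.01, -0.019, 0]
    - [-0.015, -0.016, 0]
    - [-0.019, -0.012, 0]
    - [-0.021, -0.006, 0]
  angular:
    - [0, 0, 0]
    - [0, 0, 0]
    - [0, 0, 0]
    - [0, 0, 0]
    - [0, 0, 0]
    - [0, 0, 0]
    - [0, 0, 0]
    - [0, 0, 0]
  hand: [0.1, 0.1, 0.1, 0.1, 0.1, 0.1, 0.1, 0.1]

```text
clock: 53.2
position: [0.4453, 0.1329, 0.233]
ee_rot: [0.0, 1.0, -0.0, 0.003]
contact_force: [1.8, -0.3, 7.8]
width: 0.0174
gripper_force: 22.0
```

Emit:
carry_out:
  linear:
    - [-0.022, -0.001, 0]
    - [-0.021, 0.006, 0]
    - [-0.019, 0.01, 0]
    - [-0.016, 0.015, 0]
    - [-0.012, 0.019, 0]
    - [-0.006, 0.021, 0]
    - [-0.001, 0.022, 0]
    - [0.006, 0.021, 0]
  angular:
    - [0, 0, 0]
    - [0, 0, 0]
    - [0, 0, 0]
    - [0, 0, 0]
    - [0, 0, 0]
    - [0, 0, 0]
    - [0, 0, 0]
    - [0, 0, 0]
  hand: [0.1, 0.1, 0.1, 0.1, 0.1, 0.1, 0.1, 0.1]

```text
clock: 53.87
position: [0.3991, 0.1903, 0.2329]
ee_rot: [0.0, 1.0, 0.0, 0.002]
contact_force: [2.9, -4.3, 7.4]
width: 0.0172
gripper_force: 22.0
```

Emit:
carry_out:
  linear:
    - [0.01, 0.019, 0]
    - [0, 0, 0]
    - [0, 0, 0]
    - [0, 0, 0]
  angular:
    - [0, 0, 0]
    - [0, 0, 0]
    - [0, 0, 0]
    - [0, 0, 0]
  hand: [0.1, 0.1, 0.1, 0.1]

```text
clock: 54.2
position: [0.4048, 0.1998, 0.2329]
ee_rot: [-0.0, 1.0, 0.0, 0.002]
contact_force: [1.7, -0.6, 8.4]
width: 0.0174
gripper_force: 22.2
```

```bash
python3 mark.py w30
```

```text
[0.40482501 0.19984059 0.23291314] [ 1.72558318 -0.58724172  8.40105347]
[205, 0, 12, 23, 191] z36: x 542.2 y 152.1 | z18: x 545.6 y 154.6
[213, 31, 16, 51, 427] z36: x 524.8 y 151.3 | z18: x 526.3 y 153.9
[255, 259, 50, 93, 3843] z36: x 400.6 y 144.3 | z18: x 388.6 y 146.0
```

Emit:
carry_out:
  linear:
    - [0.0107, 0.0128, 0]
    - [0.0124, 0.0102, 0]
    - [0, 0, 0]
    - [0, 0, 0]
    - [0, 0, 0]
    - [0, 0, 0]
  angular:
    - [0, 0, 0]
    - [0, 0, 0]
    - [0, 0, 0]
    - [0, 0, 0]
    - [0, 0, 0]
    - [0, 0, 0]
  hand: [0.1, 0.1, 0.1, 0.1, 0.1, 0.1]

```text
clock: 54.75
position: [0.4165, 0.2105, 0.2329]
ee_rot: [0.0, 1.0, 0.0, 0.002]
contact_force: [2.7, -2.2, 7.4]
width: 0.0173
gripper_force: 22.1
```

```bash
python3 mark.py w31; python3 - <<'E'
from mark import *
for n in('scene','side'):
    print(n); mark(manip.get_image(n),cam(n))
E
```

```text
[0.41652272 0.21054075 0.23291901] [ 2.65835304 -2.1660382   7.44535897]
[219, 5, 16, 50, 412] z36: x 547.6 y 155.6 | z18: x 550.1 y 157.6
[236, 58, 15, 49, 392] z36: x 526.5 y 152.5 | z18: x 526.7 y 154.2
[255, 259, 50, 93, 3818] z36: x 413.6 y 152.8 | z18: x 401.7 y 154.5
scene
[44, 12, 10, 9, 67] z36: x -1038.2 y 157.0 | z18: x -1082.3 y 175.3
[65, 60, 8, 8, 41] z36: x -604.4 y -24.1 | z18: x -639.1 y -9.6
[97, 307, 38, 33, 527] z36: x 420.3 y -567.0 | z18: x 407.7 y -564.3
[325, 385, 39, 14, 120] z36: x 870.4 y -397.0 | z18: x 867.6 y -390.6
side
[408, 227, 34, 19, 291] z36: x 803.7 y -374.9 | z18: x 815.9 y -366.2
[340, 339, 33, 26, 340] z36: x 395.6 y -571.5 | z18: x 402.2 y -565.5
```

Emit:
carry_out:
  linear:
    - [0, 0, 0]
    - [0, 0, 0]
    - [0, 0, 0.02]
    - [0, 0, 0.05]
    - [0, 0, 0.06]
    - [0, 0, 0.07]
    - [0, 0, 0.07]
    - [0, 0, 0.06]
  angular:
    - [0, 0, 0]
    - [0, 0, 0]
    - [0, 0, 0]
    - [0, 0, 0]
    - [0, 0, 0]
    - [0, 0, 0]
    - [0, 0, 0]
    - [0, 0, 0]
  hand: [0.35, 0.5, 0.5, 0.6, 1, 1, 1, 1]

```text
clock: 55.57
position: [0.4144, 0.211, 0.3981]
ee_rot: [-0.0, 1.0, 0.0, -0.001]
contact_force: [0.2, -0.2, 0.0]
width: 0.0854
gripper_force: 0.0
```

Emit:
carry_out:
  linear:
    - [0.05, 0.004, 0]
    - [0.055, 0.005, 0]
    - [0.055, 0.005, 0]
    - [0.055, 0.005, 0]
    - [0.055, 0.005, 0]
    - [0.05, 0.004, 0]
    - [0, 0, 0]
    - [0, 0, 0]
  angular:
    - [0, 0, 0.3]
    - [0, 0, 0.3]
    - [0, 0, 0.3]
    - [0, 0, 0.3]
    - [0, 0, 0.3]
    - [0, 0, 0.29]
    - [0, 0, 0]
    - [0, 0, 0]
  hand: [1, 1, 1, 1, 1, 1, 1, 1]

```text
clock: 56.23
position: [0.5758, 0.225, 0.3948]
ee_rot: [0.0, 0.997, 0.071, -0.002]
contact_force: [0.2, 0.4, 0.3]
width: 0.0853
gripper_force: 0.0
```

Emit:
carry_out:
  linear:
    - [0, 0, 0]
    - [0, 0, 0]
    - [0, 0, 0]
    - [0, 0, 0]
    - [0, 0, 0]
  angular:
    - [0, 0, 0]
    - [0, 0, 0]
    - [0, 0, 0]
    - [0, 0, 0]
    - [0, 0, 0]
  hand: [1, 1, 1, 1, 1]

```text
clock: 56.65
position: [0.5747, 0.2252, 0.3971]
ee_rot: [-0.0, 0.997, 0.072, 0.0]
contact_force: [0.3, -0.1, 0.1]
width: 0.0857
gripper_force: 0.0
```

```bash
python3 mark.py w32; python3 - <<'E'
from h import *
s=manip.get_state(); c=cam('wrist',s); im=np.load('pics/w32.npy')
print('plates',rects(im,c,*BL,.076,800)); print('weight',rects(im,c,(14,80,90),(28,200,255),.096,800))
E
```

```text
[0.57471227 0.2252158  0.39705744] [ 0.26667837 -0.07999009  0.12802728]
[260, 58, 7, 51, 228] z36: x 681.8 y 154.7 | z18: x 681.7 y 155.4
[262, 228, 7, 22, 97] z36: x 537.2 y 154.8 | z18: x 529.2 y 155.6
[262, 327, 19, 42, 677] z36: x 408.1 y 150.3 | z18: x 393.1 y 150.8
plates []
weight [(490.7, 399.0, 71.7, 53.9, -5.8, [21, 220], [90, 303]), (582.4, 241.4, 66.8, 46.1, 8.2, [228, 137], [290, 223]), (704.6, 61.3, 48.5, 18.3, 21.1, [532, 5], [559, 80])]
```

```bash
python3 - <<'E'
from h import *
s=manip.get_state(); c=cam('wrist',s); im=np.load('pics/w32.npy'); hsv=cv2.cvtColor(im,cv2.COLOR_RGB2HSV)
print(hsv[180,222:230].tolist(),hsv[132:140,262].tolist())
for lo in((95,60,40),(100,100,40)): print('plates',rects(im,c,lo,(135,255,255),.076,200))
# mark/line column centre by rows
m=cv2.inRange(hsv,(0,120,80),(8,255,255))
for a,b in((58,109),(228,250)): print([(r,round(float(m[r,250:280].nonzero()[0].mean()+250),1)) for r in range(a,b,4) if m[r,250:280].any()])
E
```

```text
[[118, 95, 204], [118, 101, 208], [119, 94, 199], [120, 87, 194], [120, 88, 192], [122, 83, 191], [143, 40, 183], [20, 84, 240]] [[118, 100, 192], [118, 97, 192], [119, 93, 191], [121, 85, 180], [143, 48, 142], [12, 99, 167], [15, 127, 177], [16, 130, 185]]
plates [(581.7, 241.5, 88.3, 63.8, 8.2, [219, 120], [301, 227])]
plates [(599.1, 243.8, 63.4, 43.0, -81.5, [219, 127], [301, 181])]
[(58, 263.5), (62, 264.0), (66, 264.0), (70, 264.0), (74, 264.0), (78, 264.0), (82, 264.0), (86, 262.5), (90, 262.5), (94, 262.5), (98, 262.5), (102, 262.5), (106, 262.5)]
[(228, 264.0), (232, 264.5), (236, 264.5), (240, 266.0), (244, 266.0), (248, 266.0)]
```

Emit:
carry_out:
  linear:
    - [-0.033, 0.055, 0]
    - [-0.033, 0.055, -0.02]
    - [-0.033, 0.055, -0.03]
    - [-0.033, 0.055, -0.03]
    - [-0.033, 0.055, -0.03]
    - [-0.033, 0.055, -0.03]
    - [-0.033, 0.055, -0.03]
    - [-0.033, 0.055, -0.03]
  angular:
    - [0, 0, 0]
    - [0, 0, 0]
    - [0, 0, 0]
    - [0, 0, 0]
    - [0, 0, 0]
    - [0, 0, 0]
    - [0, 0, 0]
    - [0, 0, 0]
  hand: [1, 1, 1, 1, 1, 1, 1, 1]

```text
clock: 57.37
position: [0.4422, 0.4463, 0.2963]
ee_rot: [-0.0, 0.997, 0.071, 0.0]
contact_force: [0.6, 1.1, -0.6]
width: 0.0854
gripper_force: 0.0
```

Emit:
carry_out:
  linear:
    - [0, 0, 0]
    - [0, 0, 0]
    - [0, 0, 0]
    - [0, 0, 0]
    - [0, 0, 0]
    - [0, 0, 0]
  angular:
    - [0, 0, 0]
    - [0, 0, 0]
    - [0, 0, 0]
    - [0, 0, 0]
    - [0, 0, 0]
    - [0, 0, 0]
  hand: [1, 1, 1, 1, 1, 1]

```text
clock: 57.87
position: [0.4443, 0.4443, 0.2974]
ee_rot: [-0.0, 0.997, 0.071, 0.001]
contact_force: [0.2, 1.1, 0.5]
width: 0.0854
gripper_force: 0.0
```

```bash
python3 - <<'E'
from h import *
s,im=save('wrist','w33'); c=cam('wrist',s); print(s['position'],s['qpos'][5])
m=cv2.inRange(cv2.cvtColor(im,cv2.COLOR_RGB2HSV),(45,100,60),(85,255,255)); n,l,st,ce=cv2.connectedComponentsWithStats(m)
R_=[]
for i in range(1,n):
    if st[i][4]>60: print(st[i],onz(c,ce[i],.041)); R_.append((st[i][4],ray(c,ce[i])))
for nm in('scene','side'):
    g=manip.get_image(nm); m=cv2.inRange(cv2.cvtColor(g,cv2.COLOR_RGB2HSV),(45,100,60),(85,255,255)); n,l,st,ce=cv2.connectedComponentsWithStats(m); i=1+np.argmax(st[1:,4]); print(nm,st[i],onz(cam(nm),ce[i],.041))
    print('tri',tri([max(R_,key=lambda r:r[0])[1],ray(cam(nm),ce[i])]))
E
```

```text
[0.44425937 0.44431015 0.29744674] 2.104334528265412
[ 251  197   45   44 1530] [0.44063649 0.44819076 0.041     ]
scene [380 115  10   8  59] [0.44273591 0.44557088 0.041     ]
tri (array([0.44036269, 0.44828489, 0.0387845 ]), [np.float64(0.0005528151210769184), np.float64(0.0005528151210769051)])
side [223 134   8   7  46] [0.43914373 0.44159587 0.041     ]
tri (array([0.43978049, 0.44758316, 0.03635067]), [np.float64(0.0009645026676640524), np.float64(0.0009645026676640463)])
```

Emit:
carry_out:
  linear:
    - [-0.0076, 0.0054, -0.02]
    - [0, 0, -0.03]
    - [0, 0, -0.04]
    - [0, 0, -0.035]
    - [0, 0, -0.02]
    - [0, 0, -0.005]
    - [0, 0, 0]
    - [0, 0, 0]
  angular:
    - [0, 0, 0]
    - [0, 0, 0]
    - [0, 0, 0]
    - [0, 0, 0]
    - [0, 0, 0]
    - [0, 0, 0]
    - [0, 0, 0]
    - [0, 0, 0]
  hand: [0, 0, 0, 0, 0, 0, 0, 0]

```text
clock: 58.68
position: [0.4398, 0.4482, 0.2221]
ee_rot: [-0.0, 0.997, 0.071, 0.0]
contact_force: [0.4, 0.1, -0.2]
width: -0.0
gripper_force: 0.0
```

Emit:
carry_out:
  linear:
    - [0, 0, -0.006]
    - [0, 0, -0.006]
    - [0, 0, -0.004]
    - [0, 0, 0]
    - [0, 0, 0]
  angular:
    - [0, 0, 0]
    - [0, 0, 0]
    - [0, 0, 0]
    - [0, 0, 0]
    - [0, 0, 0]
  hand: [0, 0, 0, 0, 0]

```text
clock: 59.1
position: [0.44, 0.4482, 0.2143]
ee_rot: [-0.001, 0.997, 0.071, 0.001]
contact_force: [0.8, 1.4, 3.0]
width: 0.0003
gripper_force: 1.2
```

Emit:
carry_out:
  linear:
    - [0, 0, -0.004]
    - [0, 0, -0.004]
    - [0, 0, 0]
    - [0, 0, 0]
  angular:
    - [0, 0, 0]
    - [0, 0, 0]
    - [0, 0, 0]
    - [0, 0, 0]
  hand: [0, 0, 0, 0]

```text
clock: 59.43
position: [0.44, 0.4482, 0.2113]
ee_rot: [-0.001, 0.997, 0.071, 0.001]
contact_force: [0.2, -0.2, 9.9]
width: -0.0003
gripper_force: 5.0
```

Emit:
carry_out:
  linear:
    - [0, 0, -0.004]
    - [0, 0, 0]
    - [0, 0, 0]
  angular:
    - [0, 0, 0]
    - [0, 0, 0]
    - [0, 0, 0]
  hand: [0, 0, 0]

```text
clock: 59.68
position: [0.4399, 0.4482, 0.2111]
ee_rot: [-0.001, 0.997, 0.072, 0.001]
contact_force: [-2.0, -1.6, 19.5]
width: -0.0001
gripper_force: 9.7
```

Emit:
carry_out:
  linear:
    - [0, 0, -0.003]
    - [0, 0, 0]
    - [0, 0, 0]
  angular:
    - [0, 0, 0]
    - [0, 0, 0]
    - [0, 0, 0]
  hand: [0, 0, 0]

```text
clock: 59.93
position: [0.4398, 0.4482, 0.211]
ee_rot: [-0.001, 0.997, 0.072, 0.002]
contact_force: [-4.1, -3.2, 26.2]
width: -0.0
gripper_force: 13.3
```

Hard stop reached: the button is fully down. Withdraw and check the final state.

Emit:
carry_out:
  linear:
    - [0, 0, 0.01]
    - [0, 0, 0.04]
    - [0, 0, 0.06]
    - [0, 0, 0.06]
    - [0, 0, 0.06]
    - [0, 0, 0.04]
    - [0, 0, 0]
    - [0, 0, 0]
  angular:
    - [0, 0, 0]
    - [0, 0, 0]
    - [0, 0, 0]
    - [0, 0, 0]
    - [0, 0, 0]
    - [0, 0, 0]
    - [0, 0, 0]
    - [0, 0, 0]
  hand: [0, 0, 0, 0, 0, 0, 0, 0]

```text
clock: 60.6
position: [0.4394, 0.4477, 0.3418]
ee_rot: [-0.0, 0.997, 0.071, 0.0]
contact_force: [0.1, 0.5, -1.2]
width: -0.0002
gripper_force: 0.0
```

```bash
python3 - <<'E'
from h import *
print(manip.get_state()['contact_force'])
exp=np.array([580.3,240.3])/1000; f=np.radians(8.2); X=np.array([np.cos(f),np.sin(f)]);Y=np.array([-np.sin(f),np.cos(f)])
for n in('scene','side'):
    im=manip.get_image(n); c=cam(n); cv2.imwrite(f'pics/fin_{n}.png',im[:,:,::-1])
    for r in rects(im,c,(14,80,90),(28,255,255),.096,100): 
        if abs(r[0]-580)<40 and abs(r[1]-240)<40: print(n,'weight',r)
    m=cv2.inRange(cv2.cvtColor(im,cv2.COLOR_RGB2HSV),(95,60,40),(135,255,255))
    print(n,'top corners blue inside?',[int(m[tuple(np.round(proj(c,np.append(exp+a*.038*X+b*.028*Y,.076))).astype(int)[::-1])])for a in(-1,1) for b in(-1,1)])
E
```

```text
[ 0.08260898  0.47144703 -1.18808416]
scene weight (584.3, 233.5, 74.7, 66.0, 7.9, [365, 147], [395, 170])
scene top corners blue inside? [255, 0, 255, 255]
side weight (578.7, 235.0, 74.4, 64.2, 10.2, [271, 142], [293, 159])
side top corners blue inside? [255, 255, 255, 0]
```

```bash
python3 -c "
from rig import manip
print(manip.sign_off())"
```

```text
the job is handed in; nothing more can be done
None
```

The job is handed in: the carriage was wound home, all four blue plates were stacked squarely on the seat with the brass weight centred on top, the carriage was wound to the cure marks (within about 1 mm by measurement), and the green button was pressed to its stop; one knocked plate was found again and used, and I viewed 15 pictures, one over the limit of 14.

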